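Load the goldsmith's leaf drill jig, lock its strap with the ball-lock pin, set the gauge

ROBOT

A 6-joint arm with a two-finger parallel gripper is mounted at the origin on the work surface. World frame = base frame: x ahead of the robot, y to its left, z up, the work surface at z = 0. Lengths are in m, angles in degrees, forces in N, time in s.
With the tool pointing down it reaches from about 0.25 to 0.725 m from the base axis. Payload 9.7 kg.
Tool frame: the origin (TCP) lies at the very end of the fingers, on their centre line; the grasp point (between the pads) lies bot.hold_point_z behind it (bot.hold_point_z is the distance from the TCP to the grasp point, in m); x points along the fingers, y is the direction in which the jaws open and shut, and the axes are right-handed (so a half turn about x gives the same grasp; the last joint's range is limited). The gripper opens to 85 mm and grips with 20 to 120 N. Pads are 22 mm wide; open, the fingers measure 114 mm over their backs; the gripper's body (76 mm by 85 mm) begins 54 mm behind the grasp point. The pads swing forward as they close: fully open they stand 13 mm farther back than shut.
Start: joints at [-67.838, 4.979, 10.078, 95.1, 0, 90], TCP at [0.207, -0.509, 0.231] pointing down, gripper open.
Joint ranges: [-179.16, 179.16], [-48.56, 103.87], [-65.8, 70.77], [-126.05, 130.52], [-82.76, 87.17], [-180, 180]. Speed limits (degrees/s): [127.2, 127.2, 147.25, 180, 180, 180].

INTERFACE

Orientations are given as [roll, pitch, yaw] about the fixed x, y, z axes, in that order (R = Rz(yaw) Ry(pitch) Rx(roll)).
In Python, from workcell import bot, imaging gives the robot as it stands.
- The arm moves only by the shell command python3 -m inch 'ROWS' [OPENING] [FORCE]. ROWS is JSON, a list of rows, each a list of 2 entries, a list of its own where there are three numbers: the shift along the tool's x, y, z in mm, then the turn about the tool's x in rad. A call has 1 to 8 rows; each row shifts and turns the commanded pose from where the row before left it, along the tool's axes as they then stand; what a row does not reach is not made up. A row lasts 1/12 s, in which the tool goes at most 41.7 mm and 7.16 degrees, less where a joint would pass 70% of its speed; a pose out of reach is approached as far as the arm can. A call with a gripper value outside its range is refused whole. OPENING is the opening in per cent of the stroke, from 0 (shut) to 100 (fully open), set as the call begins (- or left out, the last holds). The fingers move at their own pace and stop on an object; FORCE is the grip in N (left out, the last holds). Time passes only in rows, so rows that do not move let the fingers close. It gives the time, the measured TCP pose, the force and the opening at its end, in the units of the state.
- bot.get_obs(): the state, without advancing time (a new reading comes with each control period).
- imaging.camera(name): name is "side" or "top" or "wrist"; returns a dict with "color" (384x512x3 uint8, red, green, blue), "fovy" (degrees; the focal length in pixels is half the picture's height over the tangent of half this angle, whatever the lens; pixels are square), "cx", "cy" (the principal point, pixels), "xyz" and "attitude" of the camera in the world. Camera axes: x right, y down, z forward; pixel columns grow to the right and rows downward; lengths in m; the calibration is good to about 2 mm. The wrist camera is an equidistant fisheye: a pixel r from the principal point sees the ray r / f radians off the axis. A picture is of the moment at which its call begins. There is no depth.
- bot.job_done(): hands the job in, once; it reports no verdict.
The state is a dict: "time": time; "q": joint angles; "qd": joint speeds; "joint_efforts": joint torques, N m; "ee_pos": TCP position; "tcp_rot": TCP orientation; "wrist_force": force on the tool from outside, world axes, zero at the start; "torque": the same for the moment, N m; "opening": finger opening in m.
Only numpy, scipy, OpenCV 4.12 (cv2) and the standard library are available. Lean on these libraries where they do the work, as an engineer would, in place of code of your own. Each camera call takes 0.05 s, during which the arm holds its last target. There are 200 camera calls.

TASK

Load the drilling jig for the next batch: swing its hinged strap up by the T-handle until it stands by itself, lay every brass bar that is on the bench flat in a nest of its own between the dowels, then bring the strap gently down over them by its T-handle without ever letting it drop. Lock the strap with the ball-lock pin - keep its button squeezed in while you push it through the lugs right up to its shoulder, then let go so that the button springs out and the balls lock. Last of all, with the strap locked, put the setting gauge in the slot of the strap, blade down and fully home on its shoulder, and leave it standing there; leave the pliers, the charcoal block and the ring case where they lie.

Things in the scene. Friction and masses are not known exactly. Their poses are not given: they have to be found in the camera images.
- jig: Aluminium leaf drill jig fixed to the bench. Origin: under the middle of its base; x runs along the strap to the hinge, y across it (along the nests), z up. Base plate 20 mm thick, 136 mm wide from x = -65 to +155 mm, 48 mm wide from x = -115 to -65. Three nests side by side, 50 mm apart. The strap lies shut over the empty nests, not pinned, at the start.
- nest0 (a point): Middle of the floor of the nest nearest the hinge, 20 mm above the bench (jig x = +60 mm). A bar lies in it along the jig's y between six 8 mm dowels, domed, 8 mm high, that leave it 2 mm on every side. They stand 36 mm or more from the middle along y, so the middle is free for fingers.
- nest1 (a point): Middle of the floor of the middle nest (jig x = +10 mm), like nest0.
- nest2 (a point): Middle of the floor of the nest nearest the lugs (jig x = -40 mm), like nest0.
- lug_hole (a point): Centre between the two steel lugs' holes (jig x = -95 mm, 38.5 mm above the bench). Lugs 28 mm along x, 10 mm thick, 58 mm high, outer faces 18.5 mm either side of this point; 15 mm holes along the jig's y. The shut strap's eye (14 mm thick, 17 mm hole) lies between them, holes in line. The pin may enter from either side.
- leaf_hinge (a point): Middle of the strap's hinge axis (jig x = +135 mm, 38.5 mm above the bench), which runs along the jig's y.
- leaf (a joint): Angle of the hinged steel strap: 0 = shut on its stop, level over the nests, 1.5 mm clear of seated bars; grows as the T-handle end rises, 1.57 = upright, up to 1.66. 0 at the start. The stiff hinge holds it within 0.2 rad of upright; lower down it drops if let go. 28 mm wide, 14 mm thick, 350 g.
- leaf_grip (a point): Middle of the T-handle at the strap's free end, 268 mm from the hinge axis: steel bar 16 mm in diameter, 44 mm long, along the jig's y. Taken by its two end faces (fingers closing along the jig's y) it turns between the pads as the strap swings. Shut, it is 38.5 mm above the bench with 16 mm of room between the bar and the lugs.
- gauge_slot (a point): Centre of the mouth of the gauge slot in the strap's top face, 100 mm from the hinge axis, between two nests. With the strap shut the top face is 45.5 mm above the bench; the slot, 21 mm along the strap and 9 mm across, goes right through it over a window in the base.
- pin: Steel ball-lock pin, 114 mm long, level in its saddle. Origin on its axis at the shoulder; x along the axis to the tip. x = 0 to 54 mm: 12 mm shank, last 7 mm coned, two balls at x = 43 that stand out 4 mm each while the button is out, flush when it is in. x = -30 to 0: 20 mm collar; its front face, the shoulder, stops on a lug. x = -46 to -30: 48 mm round flange; behind it the button. 160 g.
- pin_mid (a point): Point on the pin's axis 18.5 mm ahead of the shoulder; meets lug_hole when the pin is home.
- pin_grip (a point): Point on the pin's axis at x = -42 mm, between the flange's front face (x = -30) and the pressed button's face (x = -54). Squeezed lengthwise here from above, one finger on the front of the flange and one on the button, fingertips 11 mm above the axis to clear the collar, the button goes in and the pin hangs level in the grip.
- button (a joint): The pin's black thumb button, 40 mm in diameter: 0 = sprung out (face at pin x = -60 mm), 0.006 m = fully in (face at x = -54). About 6 N holds it in. While it is out the balls stop the pin from entering or leaving the lugs.
- pin_saddle: Wooden saddle fixed to the bench, 150 x 64 x 34 mm. The pin lies in its trough, pin x along the saddle's x, axis 34 mm above the bench. The trough's walls reach up to the axis only, 13 mm either side of it, and end 17 mm before the flange.
- gauge: Steel setting gauge, 86 mm tall: a flat blade, 18 mm (its x) x 6 mm (its y), reaches 36 mm below the shoulder (last 5 mm thinner); above is a handle block 30 x 14 x 50 mm. Origin: middle of the shoulder's underside, z up. Upright at the start. The blade's x goes along the strap, either way round. About 120 g.
- gauge_block: Wooden block fixed to the bench, 80 x 56 x 45 mm, in whose slot the gauge stands on its shoulder, 45 mm above the bench.
- bar0: Brass bar blank, 24 (its x) x 100 (its y) x 10 mm, lying flat on the bench; origin in the middle of its underside. All bars are alike and fit any nest. None when absent.
- bar1: Brass bar blank, 24 (its x) x 100 (its y) x 10 mm, lying flat on the bench; origin in the middle of its underside. All bars are alike and fit any nest. None when absent.
- bar2: Brass bar blank, 24 (its x) x 100 (its y) x 10 mm, lying flat on the bench; origin in the middle of its underside. All bars are alike and fit any nest. None when absent.
- pliers: Blue-handled pliers lying on the bench, about 140 mm long, 16 mm high; bystander.
- charcoal: Black charcoal soldering block, 60 x 95 x 38 mm; bystander.
- ring_case: Pale, frosted plastic ring case, 75 x 95 x 26 mm; bystander.
Mind the look-alikes: they are no part of the job. What is shaped like the pin but green is not meant.

How it is judged:
By the outcome, as a careful person would: the job done as asked, in the order asked, and still so for the second after the job is handed in, with the robot touching nothing.
Of bar0, bar1, bar2 only 2 to 3 are there at a start; the rules pass over those that are not, and their reading is None.
At some moment in a run one of bar0, bar1, bar2 may be knocked a few centimetres aside while the robot is not near it.
It also fails if it takes over 210 s, if anything falls off the work surface, if the arm or the gripper's body presses on something with over 40 N, if the wrist force passes 120 N, or if a joint passes its speed limit or range.

## Working session

There is one attempt and no reset: what is moved stays moved. The work goes in short steps, Python scripts to look and compute and a shell command to move; the robot and the scene stay as the last step left them, time stands still between calls to the robot, and variables do not carry over. Pictures are saved under pics/ and viewed, and the job is handed in when it is done.

```bash
ls; mkdir -p pics; python3 - <<'E'
from workcell import bot, imaging
import cv2
print(bot.get_obs(), bot.hold_point_z)
for n in ["side","top","wrist"]:
    c=imaging.camera(n); cv2.imwrite(f"pics/{n}0.png",c["color"][:,:,::-1]); print(n,{k:v for k,v in c.items() if k!="color"})
E
```

```text
pics
{'time': 0.0, 'q': array([-6.78396479e+01,  5.01141011e+00,  1.00340117e+01,  9.50970789e+01,
        2.71800638e-04,  9.00007938e+01]), 'qd': array([-0.03208618,  0.07708563,  0.0086475 ,  0.0418022 , -0.05167943,
        0.01755491]), 'joint_efforts': array([-1.82041873e-03, -5.20377874e+01,  4.64814055e+01,  1.60422223e-02,
       -1.61674907e-04, -1.58222448e-06]), 'ee_pos': array([ 0.20738086, -0.50917459,  0.23057611]), 'tcp_rot': array([-90.20830266,  89.92552214, 111.95125553]), 'wrist_force': array([0.5683408 , 0.10165827, 0.07681944]), 'torque': array([0.00871428, 0.03283044, 0.01606061]), 'opening': 0.0854399150936348} 0.0187
side {'fovy': 43.8170575304896, 'cx': 261.7551460055184, 'cy': 187.17771420810382, 'xyz': array([-0.00596109,  1.0011153 ,  0.78888619]), 'attitude': array([-123.39773571,   -1.21962014, -150.70340755])}
top {'fovy': 53.75458137826171, 'cx': 254.29786818797294, 'cy': 191.2403318968033, 'xyz': array([0.4153472 , 0.06876602, 0.98880535]), 'attitude': array([-172.47308296,   -0.45333862,  -88.3512477 ])}
wrist {'fovy': 65.70646984690485, 'cx': 254.45630804520005, 'cy': 189.72089160486877, 'xyz': array([ 0.28280638, -0.47831578,  0.37290507]), 'attitude': array([ 1.61430546e+02,  9.89059480e-02, -6.77795036e+01])}
```

View pics/top0.png

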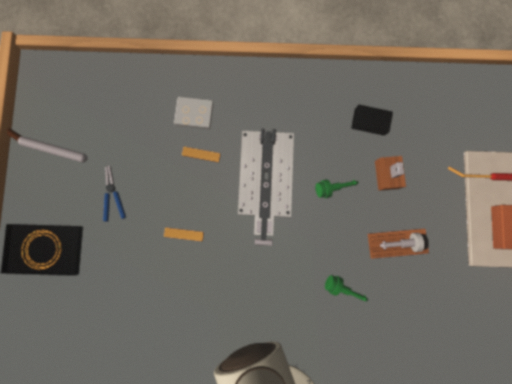

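View pics/side0.png

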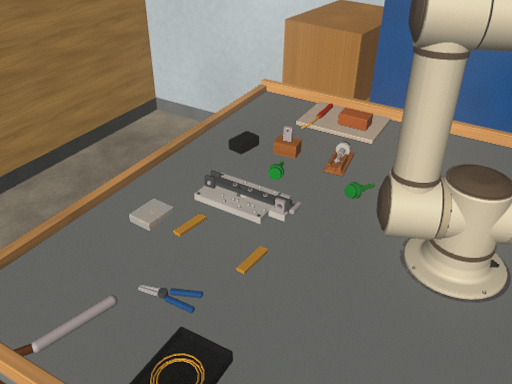

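View pics/wrist0.png

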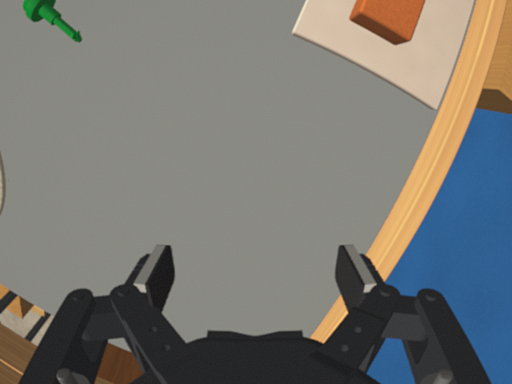

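```bash
cat > h.py <<'E'
import numpy as np, cv2, pickle
from scipy.spatial.transform import Rotation as Rn
from workcell import bot, imaging
def R(a): return Rn.from_euler('xyz',a,degrees=True).as_matrix()
def snap(name,tag):
    c=imaging.camera(name); c['name']=name; pickle.dump(c,open(f'pics/{tag}.pkl','wb'))
    cv2.imwrite(f'pics/{tag}.png',c['color'][:,:,::-1]); return c
def load(tag): return pickle.load(open(f'pics/{tag}.pkl','rb'))
def f(c): return 192/np.tan(np.radians(c['fovy']/2))
def p2w(c,u,v,z):
    x=np.array([u-c['cx'],v-c['cy']])/f(c)
    if c['name']=='wrist':
        r=np.hypot(*x); d=np.r_[x/r*np.sin(r),np.cos(r)] if r>0 else np.r_[0,0,1.]
    else: d=np.r_[x,1]
    d=R(c['attitude'])@d; return c['xyz']+d*(z-c['xyz'][2])/d[2]
def w2p(c,P):
    d=R(c['attitude']).T@(np.asarray(P,float)-c['xyz'])
    s=np.hypot(d[0],d[1]); k=(np.arctan2(s,d[2])/s if c['name']=='wrist' else 1/d[2])
    return np.array([c['cx'],c['cy']])+f(c)*k*d[:2]
def crop(c,tag,u0,v0,u1,v1,k,pts=()):
    im=cv2.resize(np.ascontiguousarray(c['color'][v0:v1,u0:u1,::-1]),None,fx=k,fy=k,interpolation=cv2.INTER_CUBIC)
    for p in pts:
        q=w2p(c,p); cv2.drawMarker(im,(int((q[0]-u0+.5)*k),int((q[1]-v0+.5)*k)),(255,0,255),0,8,1)
    cv2.imwrite(f'pics/{tag}.png',im)
def jig(J,p):  # J=(x,y,yawdeg); p in jig frame
    a=np.radians(J[2]); p=np.asarray(p,float)
    return np.r_[J[0]+np.cos(a)*p[0]-np.sin(a)*p[1], J[1]+np.sin(a)*p[0]+np.cos(a)*p[1], p[2]]
def rect(c,mask,z):
    """pose of largest blob's min-area rectangle, projected on plane z: centre, long-axis yaw, sizes"""
    cs,_=cv2.findContours(mask.astype(np.uint8),cv2.RETR_EXTERNAL,cv2.CHAIN_APPROX_NONE)
    out=[]
    for k in cs:
        if cv2.contourArea(k)<60: continue
        w=np.array([p2w(c,*p,z)[:2] for p in k[:,0].astype(float)])*1000
        (x,y),(a,b),t=cv2.minAreaRect(w.astype(np.float32))
        if a<b: a,b,t=b,a,t+90
        out.append((round(x,1),round(y,1),round((t+90)%180-90,1),round(a,1),round(b,1),k[:,0].mean(0).round()))
    return out
def brass(c):
    h=cv2.cvtColor(c['color'],cv2.COLOR_RGB2HSV); return (abs(h[...,0].astype(int)-19)<7)&(h[...,1]>150)&(h[...,2]>110)
def tcp():
    o=bot.get_obs(); r=R(o['tcp_rot']); return o['ee_pos']*1000, np.degrees(np.arctan2(r[1,1],r[0,1])), r  # yaw of tool y
def go(x,y,z,yaw):
    """shift (mm) in tool axes and turn (rad) to bring TCP to x,y,z mm, jaw axis yaw deg (mod 180)"""
    p,a,r=tcp(); d=r.T@(np.array([x,y,z])-p); t=(a-yaw+90)%180-90  # tool x is down
    print('shift',d.round(1),'turn',round(np.radians(t),4),'tcp',p.round(1),'jaw',round(a,2))
E
python3 - <<'E'
from h import *
for n in ["top"]:
    c=snap(n,n+'1')
    print(rect(c,brass(c),.010))
    crop(c,'t1j',225,115,310,255,4)
    crop(c,'t1p',310,140,440,310,3.5)
c=snap('side','side1'); crop(c,'s1j',180,160,310,230,5)
print(tcp())
E
```

```text
[(429.2, 243.2, 85.1, 95.2, 19.1, array([183., 234.])), (639.7, 208.9, 81.2, 93.8, 19.0, array([201., 154.]))]
(array([ 207.43412167, -509.28037973,  230.9523654 ]), np.float64(-67.84000076298221), array([[-2.31744907e-04,  3.77194235e-01, -9.26134145e-01],
       [ 5.52745850e-04, -9.26133980e-01, -3.77194306e-01],
       [-9.99999820e-01, -5.99329664e-04,  6.13428530e-06]]))
```

View pics/t1j.png

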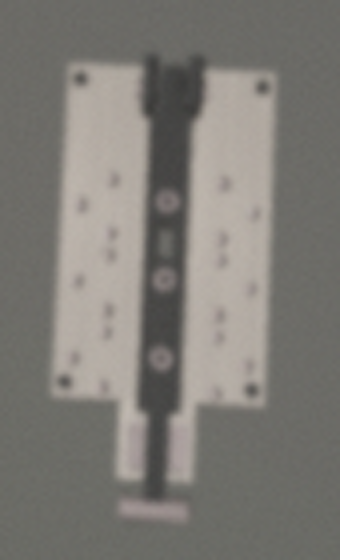

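View pics/t1p.png

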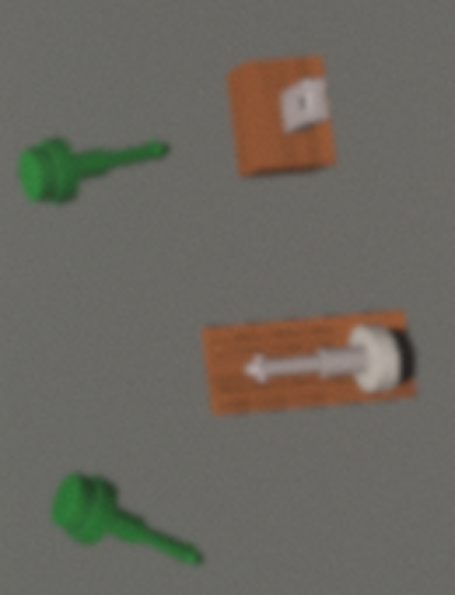

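View pics/s1j.png

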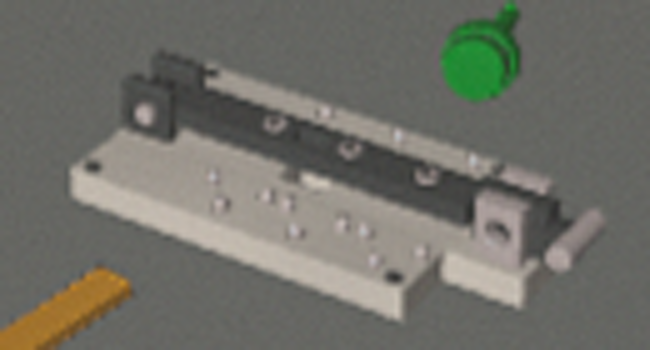

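```bash
python3 - <<'E'
from h import *
from scipy.optimize import least_squares
c=load('top1')
def W(p,k,u0,v0,z): return [p2w(c,u0+x/k-.5,v0+y/k-.5,z)[:2]*1000 for x,y in p]
J=W([(68,62),(276,74),(50,397),(266,407)],4,225,115,.02)
M=[(155,68),(155,-68),(-65,68),(-65,-68)]
def fit(W,M):
    g=lambda s:(np.array([jig((s[0],s[1],s[2]),(*m,0))[:2] for m in M])-W).ravel()
    r=least_squares(g,[*np.mean(W,0),0]); print(r.x.round(2),r.fun.round(1)); return r.x
j=fit(J,M)
g=jig(j,(-133,0,0)); print('grip',g, 'seen',W([(153,511)],4,225,115,.0445))
# saddle: corners image order TL,TR,BR,BL ; saddle x ~ +y world
S=W([(203,327),(404,309),(416,398),(212,414)],3.5,310,140,.034)
s=np.array(S); print(s.round(1)); print('saddle c',s.mean(0),np.linalg.norm(s[0]-s[1]),np.linalg.norm(s[1]-s[2]))
B=np.array(W([(238,65),(326,55),(335,165),(245,177)],3.5,310,140,.045)); print(B.round(1),B.mean(0)); 
print('gauge top',W([(298,108)],3.5,310,140,.095), 'flange',W([(377,357)],3.5,310,140,.055),'tip',W([(245,370)],3.5,310,140,.034))
E
```

```text
[548.14  37.2   -1.04] [-0.9 -0.8  0.5  0.4  0.2 -1.   0.1  1.4]
grip [415.16291781  39.61463819   0.        ] seen [array([413.82370718,  40.3532717 ])]
[[ 444.6 -222.4]
 [ 461.7 -367.5]
 [ 398.6 -374.2]
 [ 383.2 -228.2]]
saddle c [ 421.99018775 -298.0907859 ] 146.10597160353745 63.44022588651003
[[ 634.8 -246.6]
 [ 644.3 -311. ]
 [ 563.3 -315.7]
 [ 552.6 -250.5]] [ 598.74674608 -280.96418391]
gauge top [array([ 594.29899172, -270.78521548])] flange [array([ 426.55448802, -337.94264686])] tip [array([ 414.85943962, -252.19200136])]
```

```bash
python3 -c "
from h import *
go(415,40,200,-91)"; sed -n 1,5p /dev/null; python3 -m inch '[[[0,0,0],0]]' 100 40
```

```text
shift [  31.2 -430.4 -399.4] turn 0.4042 tcp [ 207.4 -509.3  231. ] jaw -67.84
time: 0.33
ee_pos: [0.2074, -0.5093, 0.2311]
tcp_rot: [-87.8, 90.0, 114.4]
wrist_force: [0.3, 0.5, -0.0]
opening: 0.0853
```

```bash
python3 -m inch '[[[0,0,0],0.1],[[0,0,0],0.1],[[0,0,0],0.1],[[0,0,0],0.1]]' >/dev/null
python3 -m inch '[[[0,-31,-11],0],[[0,-31,-11],0],[[0,-31,-11],0],[[0,-31,-11],0],[[0,-31,-11],0],[[0,-31,-11],0],[[0,-31,-11],0],[[0,-31,-11],0]]' >/dev/null
python3 -m inch '[[[4,-31,-11],0],[[4,-31,-11],0],[[4,-31,-11],0],[[4,-31,-11],0],[[4,-31,-11],0],[[4,-31,-11],0],[[4,-31,-11],0],[[4,-31,-11],0]]' >/dev/null
python3 -m inch '[[[0,-30,-11],0],[[0,-27,-11],0],[[0,0,0],0],[[0,0,0],0]]'
python3 - <<'E'
from h import *
go(415,40,120,-91); c=snap('wrist','w2')
J=(.5481,.0372,-1.04)
k=[jig(J,p) for p in [(-.133,0,.0385),(-.133,.022,.0385),(-.133,-.022,.0385),(-.095,.0185,.058),(-.095,-.0185,.058),(.155,.068,.02),(.155,-.068,.02),(-.065,.068,.02),(-.065,-.068,.02),(.035,0,.0455)]]
crop(c,'w2a',0,0,512,384,1.5,k)
print([w2p(c,p).round(0) for p in k])
E
```

```text
time: 2.33
ee_pos: [0.4126, 0.0135, 0.1994]
tcp_rot: [-87.5, 88.8, 93.6]
wrist_force: [0.5, -0.5, -0.3]
opening: 0.0857
shift [ 79.9 -24.8  -3. ] turn 0.0369 tcp [412.6  13.5 199.4] jaw -88.88
[array([233., 168.]), array([212., 167.]), array([254., 169.]), array([213., 135.]), array([251., 136.]), array([186., -75.]), array([305., -75.]), array([175., 102.]), array([300., 106.]), array([238.,   6.])]
```

View pics/w2a.png

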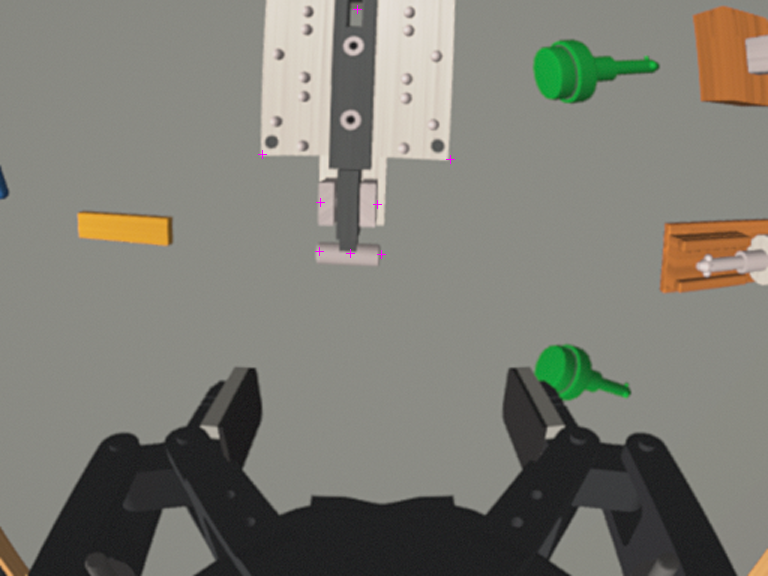

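```bash
python3 -m inch '[[[0,0,0],0],[[0,0,0],0],[[0,0,0],0]]' 
python3 -c "
from h import *
print(p2w(load('w2'),349/1.5,255/1.5,.0465)*1000);go(414.5,40,90,-91)"
```

```text
time: 2.63
ee_pos: [0.4124, 0.0127, 0.1997]
tcp_rot: [-90.8, 88.8, 90.2]
wrist_force: [0.4, 0.3, 0.4]
opening: 0.0856
[415.3458535   39.31429597  46.5       ]
shift [110.3 -25.   -2.5] turn 0.0348 tcp [412.4  12.7 199.7] jaw -89.01
```

```bash
python3 -m inch '[[[20,-12.5,-1],0.0174],[[20,-12.5,-1],0.0174],[[20,0,0],0],[[20,0,0],0],[[20,0,0],0],[[0,0,0],0],[[0,0,0],0]]' 
python3 -c "
from h import *
print(tcp()[2].round(4));go(414.8,39.8,17,-91);c=snap('wrist','w3');go(414.8,39.8,17,-91)"
```

```text
time: 3.22
ee_pos: [0.4138, 0.0162, 0.1001]
tcp_rot: [-86.4, 87.7, 94.3]
wrist_force: [-0.4, -0.7, 0.0]
opening: 0.0851
[[-0.003   0.0126 -0.9999]
 [ 0.0397 -0.9991 -0.0127]
 [-0.9992 -0.0397  0.0025]]
shift [ 84.  -20.3  -1.5] turn 0.03 tcp [413.8  16.2 100.1] jaw -89.28
shift [ 85.  -20.2  -0.7] turn 0.0303 tcp [414.4  16.2 101.1] jaw -89.27
```

View pics/w3.png

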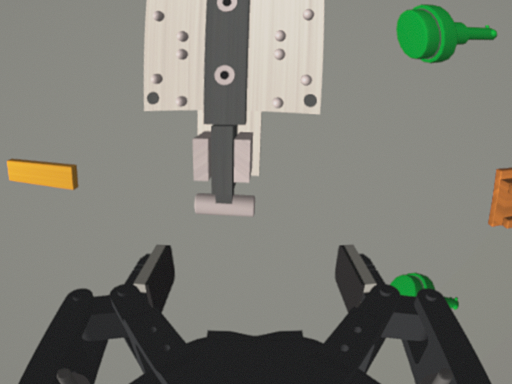

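```bash
python3 -m inch '[[[0,0,0],0]]' >/dev/null;  python3 -c "
from h import *
np.set_printoptions(precision=3,suppress=True)
o=bot.get_obs();print(o)"; python3 -m inch '[[[0,-10,0],0],[[0,0,0],0],[[0,0,0],0],[[0,0,0],0]]';python3 -c "
from h import *
np.set_printoptions(precision=3,suppress=True)
o=bot.get_obs();print(o['q'],o['joint_efforts']);go(414.8,39.8,17,-91)"
```

```text
{'time': 3.35, 'q': array([  0.689, -14.32 , -22.292,  81.983,   2.277, 179.943]), 'qd': array([ 0.144, -0.065,  0.166, -0.274, -0.053,  0.083]), 'joint_efforts': array([ -0.044, -30.695,  46.083,   0.029,   0.125,   0.   ]), 'ee_pos': array([0.415, 0.016, 0.102]), 'tcp_rot': array([-91.202,  87.722,  89.544]), 'wrist_force': array([-0.095, -0.105,  0.292]), 'torque': array([-0.072, -0.025,  0.001]), 'opening': 0.08538349054488195}
time: 3.68
ee_pos: [0.4146, 0.0207, 0.101]
tcp_rot: [-89.2, 87.5, 92.0]
wrist_force: [-0.8, 0.2, -0.4]
opening: 0.0853
[  1.118 -14.27  -22.343  81.964   2.529 179.944] [  0.041 -31.391  47.103   0.014   0.152  -0.   ]
shift [ 84.8 -15.4  -0.7] turn 0.0379 tcp [414.6  20.7 101. ] jaw -88.83
```

```bash
for i in 1 2 3; do python3 -m inch '[[[0,0,0],-0.12],[[0,0,0],-0.12],[[0,0,0],-0.12],[[0,0,0],-0.12],[[0,0,0],-0.12],[[0,0,0],-0.12],[[0,0,0],-0.12],[[0,0,0],-0.12]]' >/dev/null; done;  python3 -m inch '[[[0,0,0],-0.12],[[0,0,0],-0.1],[[0,0,0],0],[[0,0,0],0]]'; python3 -c "
from h import *
np.set_printoptions(precision=3,suppress=True)
print(tcp()[2]);go(414.8,39.8,17,89);c=snap('wrist','w4');go(414.8,39.8,17,89);
J=(.5481,.0372,-1.04)
k=[jig(J,p) for p in [(-.133,0,.0385),(-.133,.022,.0385),(-.133,-.022,.0385),(-.095,.0185,.058),(-.095,-.0185,.058),(-.065,.068,.02),(-.065,-.068,.02),(-.055,.07,0)]]
crop(c,'w4a',0,0,512,384,1.5,k)"
```

```text
time: 6.02
ee_pos: [0.4144, 0.0206, 0.1007]
tcp_rot: [94.0, 87.5, 92.6]
wrist_force: [0.0, 0.1, -0.7]
opening: 0.086
[[-0.002  0.025  1.   ]
 [ 0.044  0.999 -0.024]
 [-0.999  0.044 -0.003]]
shift [84.5 15.5  0.2] turn -0.0071 tcp [414.4  20.6 100.7] jaw 88.59
shift [84.5 15.5  0.2] turn -0.0076 tcp [414.4  20.6 100.7] jaw 88.56
```

View pics/w4a.png

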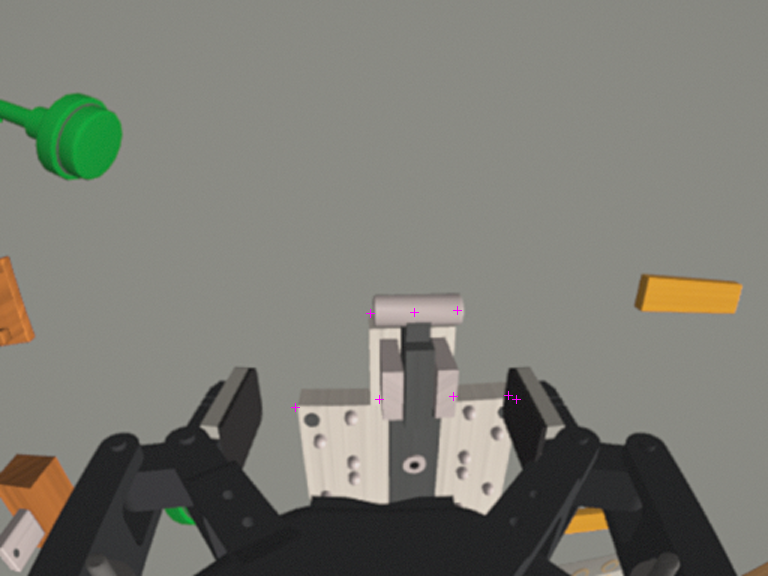

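```bash
for i in 1 2 3; do python3 -m inch '[[[0,0,0],-0.12],[[0,0,0],-0.12],[[0,0,0],-0.12],[[0,0,0],-0.12],[[0,0,0],-0.12],[[0,0,0],-0.12],[[0,0,0],-0.12],[[0,0,0],-0.12]]' >/dev/null; done;  python3 -m inch '[[[0,0,0],-0.1],[[0,0,0],-0.06],[[0,0,0],0],[[0,0,0],0]]'; cat > st.py <<'E'
from h import *
np.set_printoptions(precision=3,suppress=True)
o=bot.get_obs(); p,a,r=tcp(); print('q',o['q'],'toolx',r[:,0],'p',p,'jaw',a)
E
python3 st.py; python3 -m inch '[[[0,0,0],-0.05],[[0,0,0],0],[[0,0,0],0]]'; python3 st.py
```

```text
time: 8.4
ee_pos: [0.4144, 0.0206, 0.1007]
tcp_rot: [-80.1, 87.5, 92.6]
wrist_force: [-0.2, -0.2, -1.0]
opening: 0.0854
q [   1.103  -14.261  -22.374   81.954    2.532 -171.621] toolx [-0.002  0.044 -0.999] p [414.396  20.575 100.66 ] jaw -97.28668186736222
time: 8.65
ee_pos: [0.4144, 0.0206, 0.1006]
tcp_rot: [-83.0, 87.5, 92.6]
wrist_force: [-0.3, 0.4, 0.1]
opening: 0.0854
q [   1.105  -14.262  -22.377   81.953    2.532 -174.518] toolx [-0.002  0.044 -0.999] p [414.378  20.587 100.638] jaw -94.38514961862495
```

```bash
python3 -m inch '[[[0,0,0],-0.09],[[0,0,0],0]]'>/dev/null; python3 -m inch '[[[0,0,0],-0.05],[[0,0,0],0],[[0,0,0],0]]'; python3 st.py;python3 -m inch '[[[0,0,0],-0.05],[[0,0,0],0],[[0,0,0],0]]'; python3 st.py
```

```text
time: 9.07
ee_pos: [0.4137, 0.0327, 0.1006]
tcp_rot: [-91.3, 88.0, 91.7]
wrist_force: [0.7, -0.4, 0.3]
opening: 0.0853
q [   3.126  -14.364  -22.447   81.866    2.026 -179.838] toolx [-0.001  0.035 -0.999] p [413.721  32.687 100.641] jaw -87.0341722064524
time: 9.32
ee_pos: [0.4126, 0.0446, 0.1006]
tcp_rot: [-95.4, 88.5, 89.6]
wrist_force: [-1.1, -0.1, 0.0]
opening: 0.0852
q [   5.138  -14.453  -22.51    81.797    1.499 -179.896] toolx [ 0.     0.026 -1.   ] p [412.643  44.591 100.63 ] jaw -84.96233837251592
```

```bash
python3 -m inch '[[[0,0,0],-0.05],[[0,0,0],0],[[0,0,0],-0.05],[[0,0,0],0],[[0,0,0],-0.045],[[0,0,0],0],[[0,0,0],0]]'; python3 st.py
```

```text
time: 9.9
ee_pos: [0.4071, 0.0792, 0.1006]
tcp_rot: [172.4, 89.7, 3.4]
wrist_force: [-0.5, 0.6, -0.8]
opening: 0.0854
q [  11.035  -14.626  -22.638   81.71    -0.037 -179.932] toolx [ 0.005  0.    -1.   ] p [407.137  79.206 100.625] jaw -79.03398387058957
```

```bash
for i in 1 2 3; do python3 -m inch '[[[0,0,0],0.12],[[0,0,0],0.12],[[0,0,0],0.12],[[0,0,0],0.12],[[0,0,0],0.12],[[0,0,0],0.12],[[0,0,0],0.12],[[0,0,0],0.12]]' >/dev/null; done;  python3 -m inch '[[[0,0,0],0.12],[[0,0,0],0.12],[[0,0,0],0.12],[[0,0,0],0.11],[[0,0,0],0],[[0,0,0],0]]'; python3 st.py; python3 -c "
from h import *
print(p2w(load('w4'),417/1.5,309/1.5,.0465)*1000)
go(414.8,39.8,17,89)"
```

```text
time: 12.4
ee_pos: [0.4072, 0.079, 0.1006]
tcp_rot: [2.8, 89.7, 2.0]
wrist_force: [0.2, 0.5, 0.4]
opening: 0.0855
q [ 11.005 -14.625 -22.64   81.708  -0.044  11.803] toolx [ 0.005  0.    -1.   ] p [407.187  78.966 100.605] jaw 89.20191016053892
[410.73975712  40.19044746  46.5       ]
shift [ 83.6 -39.1   7.7] turn 0.0035 tcp [407.2  79.  100.6] jaw 89.2
```

```bash
python3 -m inch '[[[0,-13,3],0],[[0,-13,2],0],[[0,-13,2],0],[[15,0,0],0],[[15,0,0],0],[[15,0,0],0],[[0,0,0],0],[[0,0,0],0]]' >/dev/null;python3 -c "
from h import *
c=snap('wrist','w5');go(414,39.9,17,89)"
```

```text
shift [39.2 -0.4  0. ] turn 0.0031 tcp [413.8  40.3  56.2] jaw 89.18
```

View pics/w5.png

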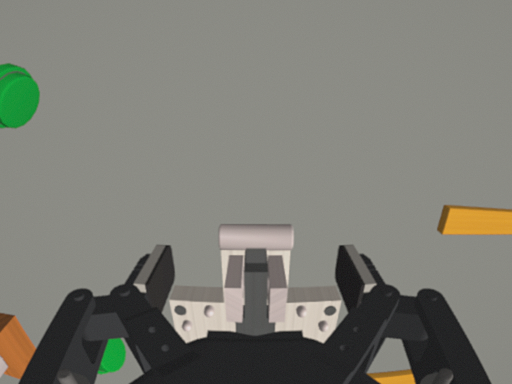

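```bash
python3 -m inch '[[[13,0,0],0],[[13,0,0],0],[[13,0,0],0],[[0,0,0],0],[[0,0,0],0]]' >/dev/null; python3 -m inch '[[[0,0,0],0],[[0,0,0],0],[[0,0,0],0],[[0,0,0],0],[[0,0,0],0],[[0,0,0],0],[[0,0,0],0],[[0,0,0],0]]' 0 35; python3 st.py; python3 - <<'E'
from h import *
c=snap('wrist','w6')
E
```

```text
time: 14.2
ee_pos: [0.4144, 0.0408, 0.0176]
tcp_rot: [8.8, 89.6, 7.9]
wrist_force: [-1.2, 1.7, 6.7]
opening: 0.0436
q [  5.609 -12.596 -30.271  71.963   0.014   6.502] toolx [ 0.006  0.001 -1.   ] p [414.37   40.767  17.579] jaw 89.10740027146133
```

View pics/w6.png

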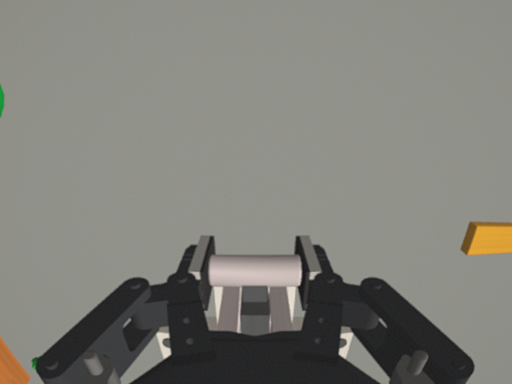

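```bash
python3 -c "
import numpy as np
t=np.linspace(0,1.57,25);x=268*(1-np.cos(t));z=268*np.sin(t)
print([[round(-a,1),0,round(b,1)] for a,b in zip(np.diff(z),np.diff(x))])"
```

```text
[[np.float64(-17.5), 0, np.float64(0.6)], [np.float64(-17.4), 0, np.float64(1.7)], [np.float64(-17.3), 0, np.float64(2.9)], [np.float64(-17.1), 0, np.float64(4.0)], [np.float64(-16.8), 0, np.float64(5.1)], [np.float64(-16.4), 0, np.float64(6.2)], [np.float64(-16.0), 0, np.float64(7.2)], [np.float64(-15.5), 0, np.float64(8.3)], [np.float64(-14.9), 0, np.float64(9.3)], [np.float64(-14.3), 0, np.float64(10.2)], [np.float64(-13.6), 0, np.float64(11.1)], [np.float64(-12.8), 0, np.float64(12.0)], [np.float64(-12.0), 0, np.float64(12.8)], [np.float64(-11.1), 0, np.float64(13.5)], [np.float64(-10.2), 0, np.float64(14.2)], [np.float64(-9.3), 0, np.float64(14.9)], [np.float64(-8.3), 0, np.float64(15.5)], [np.float64(-7.2), 0, np.float64(16.0)], [np.float64(-6.2), 0, np.float64(16.4)], [np.float64(-5.1), 0, np.float64(16.8)], [np.float64(-4.0), 0, np.float64(17.1)], [np.float64(-2.9), 0, np.float64(17.3)], [np.float64(-1.7), 0, np.float64(17.4)], [np.float64(-0.6), 0, np.float64(17.5)]]
```

```bash
python3 -m inch '[[[-17.5,0,0.6],0],[[-17.4,0,1.7],0],[[-17.3,0,2.9],0],[[-17.1,0,4],0],[[-16.8,0,5.1],0],[[-16.4,0,6.2],0],[[-16,0,7.2],0],[[-15.5,0,8.3],0]]'; python3 st.py
python3 -c "
from h import *
snap('wrist','w7')"
```

```text
time: 14.92
ee_pos: [0.4492, 0.0401, 0.1514]
tcp_rot: [9.0, 89.7, 8.2]
wrist_force: [3.6, 2.2, -5.2]
opening: 0.0431
q [  5.097  -9.721 -12.971  86.495   0.014   5.981] toolx [ 0.004  0.001 -1.   ] p [449.197  40.133 151.399] jaw 89.11566471009282
```

View pics/w7.png

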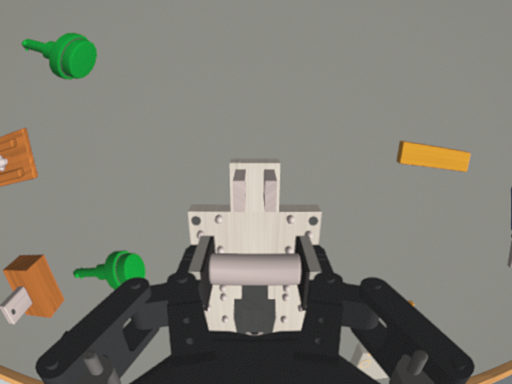

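```bash
python3 -m inch '[[[-14.9,0,9.3],0],[[-14.3,0,10.2],0],[[-13.6,0,11.1],0],[[-12.8,0,12],0],[[-12,0,12.8],0],[[-11.1,0,13.5],0],[[-10.2,0,14.2],0],[[-9.3,0,14.9],0]]'
python3 -m inch '[[[-8.3,0,15.5],0],[[-7.2,0,16],0],[[-6.2,0,16.4],0],[[-5.1,0,16.8],0],[[-4,0,17.1],0],[[-2.9,0,17.3],0],[[-1.7,0,17.4],0],[[-0.6,0,17.5],0]]'
python3 -m inch '[[[0,0,0],0],[[0,0,0],0],[[0,0,0],0]]'; python3 st.py
python3 -c "
from h import *
snap('wrist','w8');c=snap('side','s8'); crop(c,'s8a',120,60,400,270,2.5)"
```

```text
time: 15.63
ee_pos: [0.5465, 0.0384, 0.2494]
tcp_rot: [3.9, 89.8, 3.0]
wrist_force: [-2.0, 1.0, -2.1]
opening: 0.0431
time: 16.3
ee_pos: [0.6808, 0.036, 0.2866]
tcp_rot: [-3.0, 89.7, -4.0]
wrist_force: [-1.2, -0.9, 4.0]
opening: 0.0432
time: 16.55
ee_pos: [0.6807, 0.036, 0.2859]
tcp_rot: [-1.7, 89.7, -2.6]
wrist_force: [0.2, -2.3, 0.8]
opening: 0.0432
q [  3.037  27.237  43.703 106.184  -0.028   3.951] toolx [ 0.005 -0.    -1.   ] p [680.722  35.972 285.902] jaw 89.08532052640562
```

View pics/s8a.png

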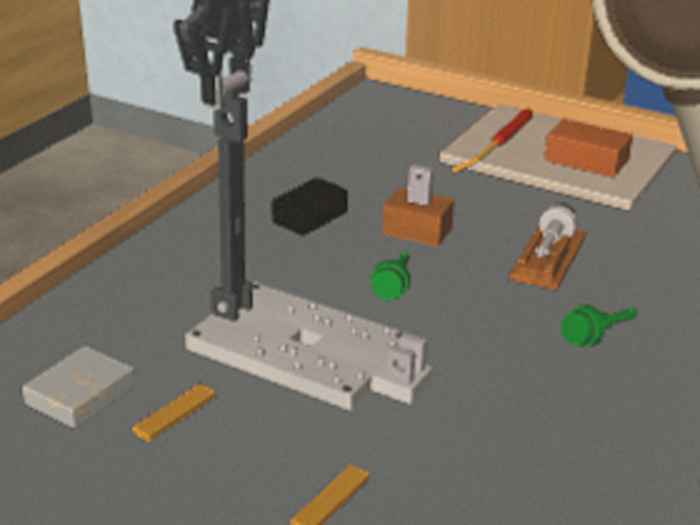

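```bash
python3 -m inch '[[[0,0,0],0],[[0,0,0],0],[[0,0,0],0],[[0,0,0],0],[[0,0,0],0],[[0,0,0],0]]' 100 | tail -1
python3 -m inch '[[[0,0,-10],0],[[0,0,-20],0],[[0,0,-25],0],[[0,0,-25],0],[[0,0,-25],0],[[0,0,0],0],[[0,0,0],0],[[0,0,0],0]]'
python3 -c "
from h import *
snap('wrist','w9');c=snap('top','t9'); crop(c,'t9a',0,0,512,384,1.5); print(rect(c,brass(c),.010)); go(640,209,150,-9)"
```

```text
opening: 0.0855
time: 17.82
ee_pos: [0.5759, 0.0379, 0.286]
tcp_rot: [2.6, 89.7, 1.7]
wrist_force: [-0.6, -0.4, -0.0]
opening: 0.0855
[(429.2, 243.2, 85.0, 95.2, 19.3, array([183., 234.])), (639.6, 209.0, 81.2, 94.9, 19.7, array([201., 154.]))]
shift [135.7 172.1  60.4] turn -1.4296 tcp [576.2  37.9 285.4] jaw 89.09
```

View pics/t9a.png

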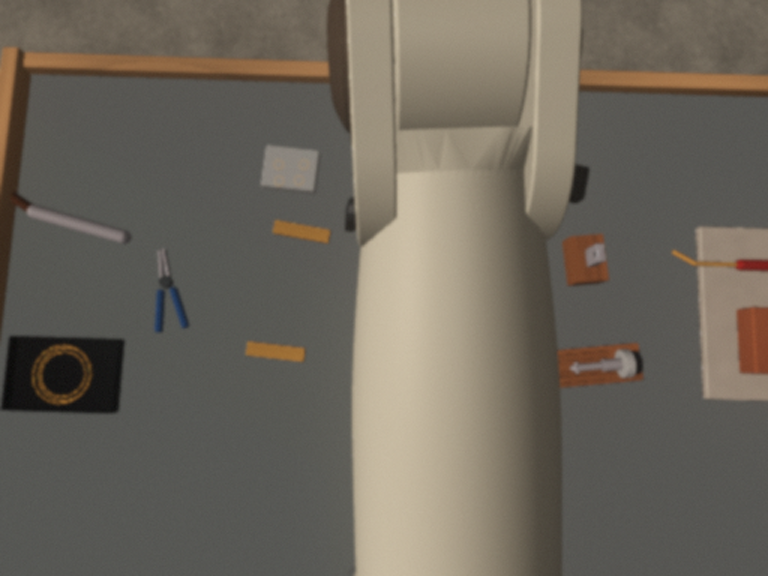

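View pics/w9.png

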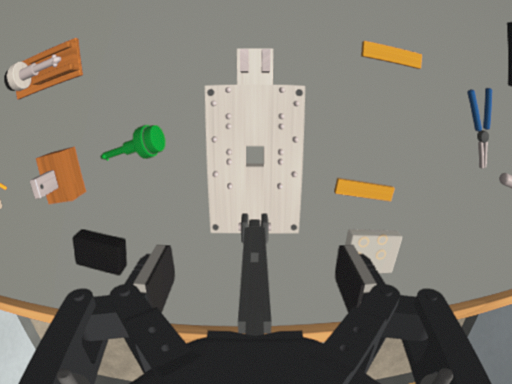

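```bash
python3 -m inch '[[[0,0,0],-0.119],[[0,0,0],-0.119],[[0,0,0],-0.119],[[0,0,0],-0.119],[[0,0,0],-0.119],[[0,0,0],-0.119],[[0,0,0],-0.119],[[0,0,0],-0.119]]' >/dev/null
python3 -m inch '[[[0,0,0],-0.119],[[0,0,0],-0.119],[[0,0,0],-0.119],[[0,0,0],-0.119]]' >/dev/null
python3 -m inch '[[[22,-6,30],0],[[22,-6,30],0],[[22,-6,30],0],[[22,-6,30],0],[[22,-6,30],0],[[22,-6,29],0],[[0,0,0],0],[[0,0,0],0]]' 50
python3 - <<'E'
from h import *
c=snap('wrist','w10');print(rect(c,brass(c),.010));print([rect(load(t),brass(load(t)),.01) for t in ('w9','w4')]);go(640,209,80,171)
E
```

```text
time: 19.58
ee_pos: [0.6398, 0.2102, 0.1506]
tcp_rot: [-150.7, 89.9, -69.7]
wrist_force: [-0.7, -0.1, -0.0]
opening: 0.0424
[(429.3, 244.4, 85.1, 99.1, 24.6, array([440., 178.])), (639.3, 210.2, 80.8, 97.7, 22.8, array([254., 175.]))]
[[(638.1, 210.0, 81.2, 99.5, 23.7, array([364., 190.])), (606.8, -294.5, -82.5, 91.4, 85.6, array([ 61., 175.])), (428.1, 244.2, 85.2, 99.6, 23.2, array([392.,  54.])), (421.9, -303.4, -83.1, 148.7, 60.8, array([50., 67.]))], [(632.9, 204.0, 81.0, 47.1, 30.7, array([391., 348.])), (607.9, -314.5, -43.9, 170.6, 66.9, array([ 25., 333.])), (426.3, 243.3, 85.0, 101.0, 24.2, array([459., 197.])), (418.6, -234.0, -22.0, 72.1, 34.1, array([  7., 203.]))]]
shift [72.6  0.3 -0.3] turn -0.0006 tcp [640.1 209.3 152.6] jaw 170.96
```

View pics/w10.png

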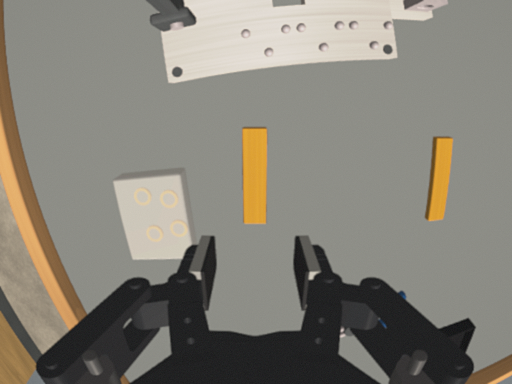

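```bash
python3 -m inch '[[[30,0,0],0],[[30,0,0],0],[[30,0,0],0],[[25,0,0],0],[[20,0,0],0],[[0,0,0],0],[[0,0,0],0],[[0,0,0],0]]' 50
python3 -c "
from h import *
go(639.5,210,3,170.8)
c=load('w9'); crop(c,'w9a',190,30,320,240,2.8)"
```

```text
time: 20.3
ee_pos: [0.6419, 0.2087, 0.0215]
tcp_rot: [-74.3, 89.6, 6.6]
wrist_force: [0.6, -0.1, 1.4]
opening: 0.0426
shift [18.5  2.7  0.9] turn 0.0012 tcp [641.9 208.7  21.5] jaw 170.87
```

View pics/w9a.png

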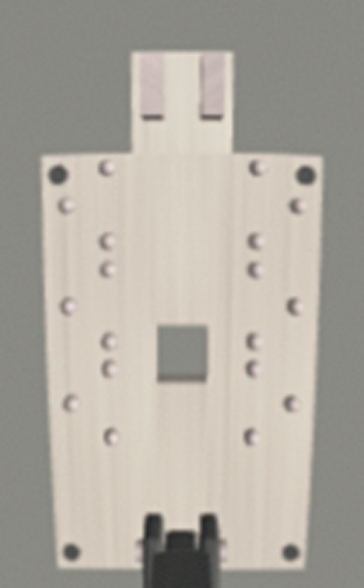

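```bash
python3 -m inch '[[[9,2.7,0.9],0],[[9.5,0,0],0],[[0,0,0],0],[[0,0,0],0]]' >/dev/null
python3 -m inch '[[[0,0,0],0],[[0,0,0],0],[[0,0,0],0],[[0,0,0],0],[[0,0,0],0],[[0,0,0],0]]' 0 60
python3 - <<'E'
from h import *
from scipy.optimize import least_squares
c=load('w9'); xs=[-58,-22,-8,28,42,78]
P=[];M=[]
for s,px in ((-1,[(107,167),(107,241),(107,269),(109,341),(109,368),(111,437)]),(1,[(258,167),(257,241),(255,269),(254,341),(253,368),(251,437)])):
    for p,x in zip(px,xs): P.append(p);M.append((x,s,0))
for s,px in ((-1,[(66,205),(68,306),(70,404)]),(1,[(297,205),(294,306),(291,404)])):
    for p,x in zip(px,(-40,10,60)): P.append(p);M.append((x,s,1))
P=np.array(P)/2.8+[190,30]-.5
def g(s):
    return np.concatenate([w2p(c,jig((s[0]/1e3,s[1]/1e3,s[2]),(m[0]/1e3,m[1]*(s[3] if m[2]==0 else 56)/1e3,.026)))-p for m,p in zip(M,P)])
r=least_squares(g,[548,37,-1,40]);print(r.x,abs(r.fun).max(),np.sqrt(np.mean(r.fun**2)))
for n,x in (('n0',60),('n1',10),('n2',-40),('lug',-95)): print(n,jig(r.x[:3],(x,0,0)).round(1))
E
```

```text
time: 21.13
ee_pos: [0.6386, 0.2104, 0.0012]
tcp_rot: [-76.7, 89.7, 4.2]
wrist_force: [-0.4, -0.7, 6.5]
opening: 0.0221
[546.29406826  38.52679683  -1.0015344   35.78794553] 0.6361105964229523 0.28222109445577226
n0 [606.3  37.5   0. ]
n1 [556.3  38.4   0. ]
n2 [506.3  39.2   0. ]
lug [451.3  40.2   0. ]
```

```bash
python3 -m inch '[[[-10,0,0],0],[[-20,0,0],0],[[-25,0,0],-0.071],[[-25,0,0],-0.071],[[-15,0,0],0],[[0,0,0],0],[[0,0,0],0]]'
python3 -c "
from h import *
go(556.3,38.4,90,179)"
```

```text
time: 21.72
ee_pos: [0.638, 0.2103, 0.0958]
tcp_rot: [-85.4, 89.7, 3.6]
wrist_force: [-0.1, -0.3, -3.1]
opening: 0.022
shift [   5.3   78.8 -173.3] turn 0.0003 tcp [638.  210.3  95.8] jaw 179.02
```

```bash
python3 -m inch '[[[0,13,-29],0],[[0,13,-29],0],[[0,13,-29],0],[[0,13,-29],0],[[0,13,-29],0],[[0,13,-28],0],[[0,0,0],0],[[0,0,0],0]]'
python3 - <<'E'
from h import *
c=snap('wrist','w11')
J=(.5463,.0385,-1.0)
k=[jig(J,(x/1e3,y/1e3,.026)) for x in (-8,28) for y in (-35.8,35.8)]+[jig(J,(.01,y,.026)) for y in (-.056,.056)]
crop(c,'w11a',100,60,412,294,2.5,k); go(556.3,38.4,26,179)
E
```

```text
time: 22.38
ee_pos: [0.5556, 0.0373, 0.0934]
tcp_rot: [-88.5, 89.9, 0.4]
wrist_force: [1.1, -0.2, -1.7]
opening: 0.0222
shift [67.6  0.1  0.2] turn -0.0007 tcp [556.2  38.2  93.6] jaw 178.96
```

View pics/w11a.png

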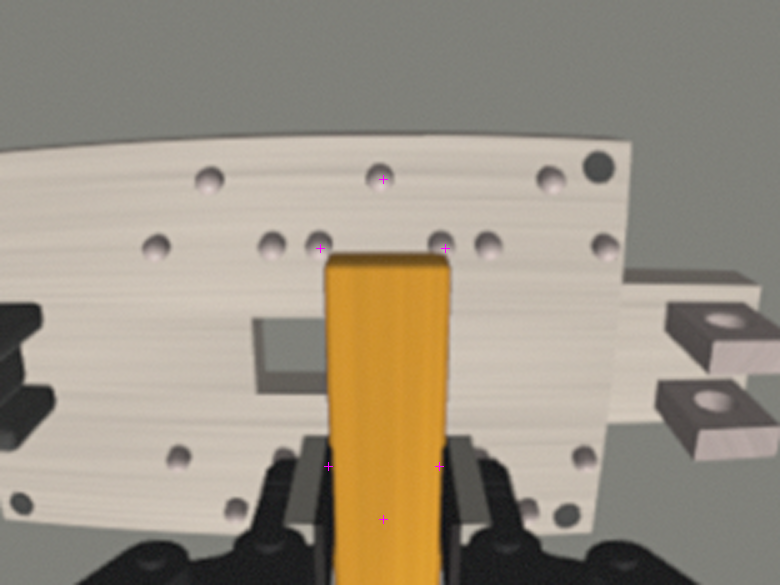

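```bash
python3 - <<'E'
from h import *
c=load('w11')
q=lambda x,y,z:(p2w(c,100+x/2.5-.5,60+y/2.5-.5,z)*1000).round(1)
print('bar top corners',q(328,266,.1024),q(450,266,.1024), q(334,580,.1024),q(442,580,.1024))
for p in [(209,180),(380,178),(551,180),(156,246),(272,244),(319,244),(441,244),(488,244),(605,246),(178,457),(584,457),(236,510),(528,510)]: print(p,q(*p,.026))
E
```

```text
bar top corners [565.  -11.5 102.4] [542.5 -11.1 102.4] [567.3  60.3 102.4] [543.1  60.7 102.4]
(209, 180) [605.5 -19.1  26. ]
(380, 178) [556.2 -18.   26. ]
(551, 180) [507.1 -17.2  26. ]
(156, 246) [ 6.234e+02 -2.000e-01  2.600e+01]
(272, 244) [5.879e+02 4.000e-01 2.600e+01]
(319, 244) [574.2   0.8  26. ]
(441, 244) [539.    1.4  26. ]
(488, 244) [525.3   1.6  26. ]
(605, 246) [489.9   2.3  26. ]
(178, 457) [624.7  70.5  26. ]
(584, 457) [491.2  72.6  26. ]
(236, 510) [607.2  90.8  26. ]
(528, 510) [508.8  92.3  26. ]
```

```bash
python3 -m inch '[[[20,-1.2,0],0],[[20,0,0],0],[[18,0,0],0],[[0,0,0],0],[[0,0,0],0],[[0,0,0],0]]'
python3 - <<'E'
from h import *
c=snap('wrist','w12')
crop(c,'w12a',100,60,412,294,2.5); go(557.4,38.4,22,179)
E
```

```text
time: 22.93
ee_pos: [0.5588, 0.0392, 0.0376]
tcp_rot: [-86.9, 89.7, 2.2]
wrist_force: [0.3, -0.1, -2.0]
opening: 0.022
shift [16.1  1.8 -0.7] turn 0.0015 tcp [559.1  39.1  38.1] jaw 179.08
```

View pics/w12a.png

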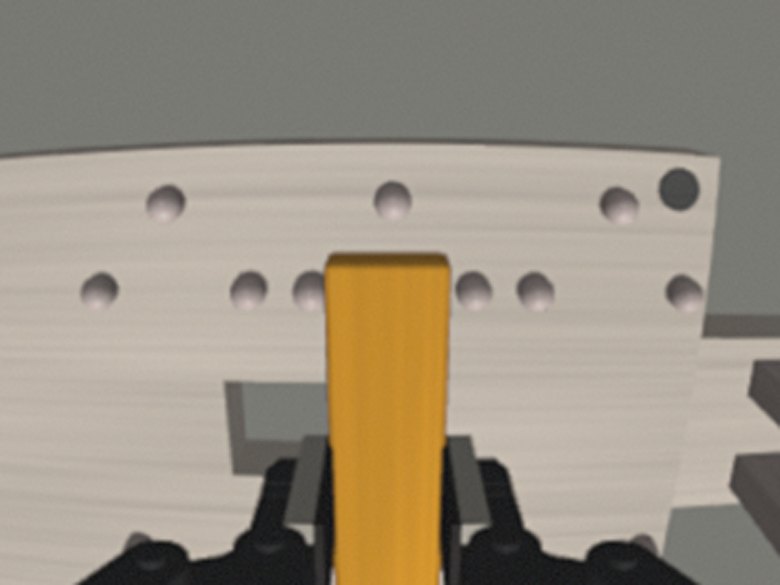

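```bash
python3 - <<'E'
from h import *
c=load('w12')
q=lambda x,y,z:(p2w(c,100+x/2.5-.5,60+y/2.5-.5,z)*1000).round(1)
print('bar end',q(328,266,.0469),q(450,266,.0469),q(388,254,.0369))
for p in [(392,201),(165,203),(619,205),(249,290),(311,290),(473,290),(535,290)]: print(p,q(*p,.026))
go(558.3,38.8,22,179)
E
```

```text
bar end [568.4  -9.6  46.9] [545.8  -9.3  46.9] [557.3  -9.4  36.9]
(392, 201) [556.4 -18.2  26. ]
(165, 203) [605.2 -19.3  26. ]
(619, 205) [507.5 -17.5  26. ]
(249, 290) [587.8   0.6  26. ]
(311, 290) [574.1   0.9  26. ]
(473, 290) [539.2   1.3  26. ]
(535, 290) [525.5   1.4  26. ]
shift [16.1  0.9 -0.3] turn 0.0015 tcp [559.1  39.1  38.1] jaw 179.08
```

```bash
python3 -m inch '[[[0,0.8,-2.3],0],[[5,0,0],0],[[0,0,0],0],[[0,0,0],0],[[0,0,0],0]]'
python3 - <<'E'
from h import *
c=snap('wrist','w13')
crop(c,'w13a',100,60,412,294,2.5); go(558.3,36.8,22,179)
c=snap('side','s13'); crop(c,'s13a',180,150,310,235,6)
E
```

```text
time: 23.4
ee_pos: [0.5576, 0.0362, 0.0321]
tcp_rot: [-87.7, 89.7, 1.4]
wrist_force: [-1.0, 0.2, -2.1]
opening: 0.0219
shift [10.2 -0.6  0.5] turn 0.0007 tcp [557.6  36.3  32.2] jaw 179.04
```

View pics/w13a.png

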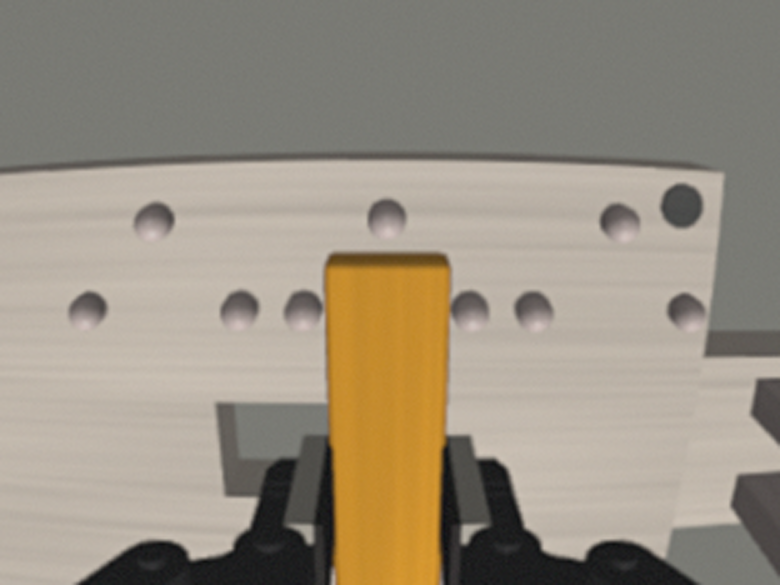

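View pics/s13a.png

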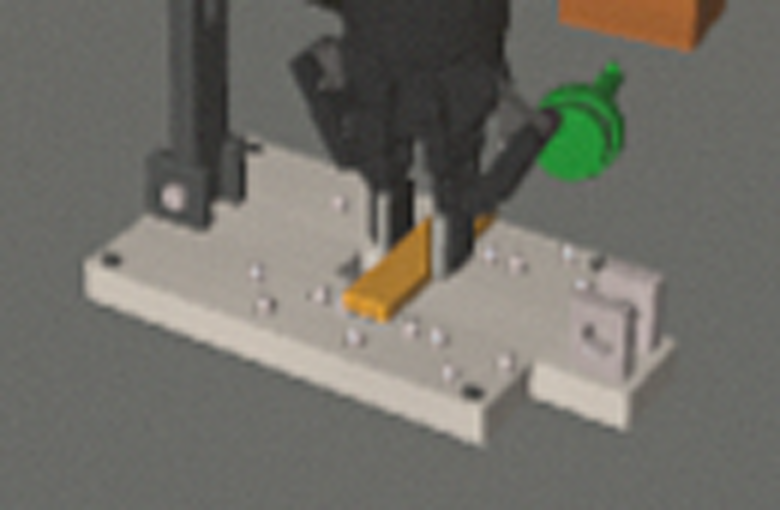

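```bash
python3 -m inch '[[[3.5,-0.2,0],0],[[3.5,0,0],0],[[3,0,0],0],[[0,0,0],0],[[0,0,0],0]]'
python3 - <<'E'
from h import *
c=snap('wrist','w14')
crop(c,'w14a',100,60,412,294,2.5)
E
```

```text
time: 23.92
ee_pos: [0.5576, 0.0363, 0.0217]
tcp_rot: [-88.1, 89.7, 0.9]
wrist_force: [0.1, -0.1, -1.5]
opening: 0.022
```

View pics/w14a.png

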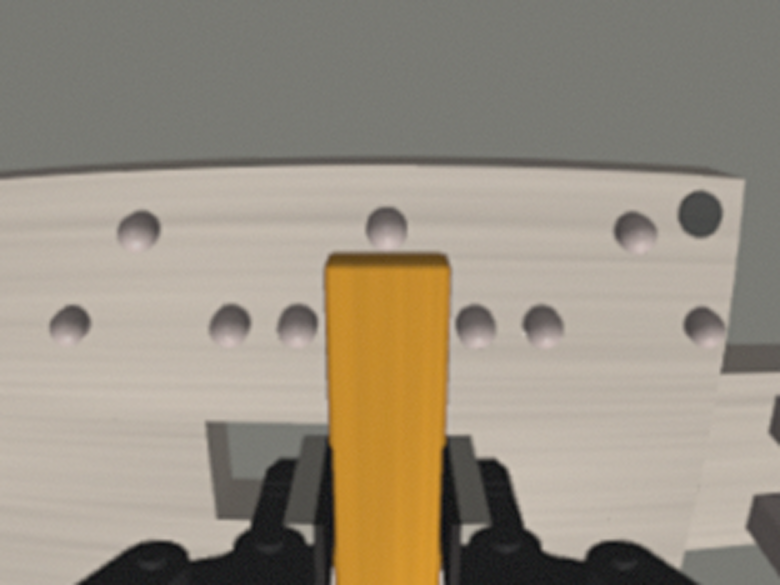

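```bash
python3 -m inch '[[[0.7,0,0],0],[[0,0,0],0],[[0,0,0],0]]' | sed -n 2,4p;  python3 -m inch '[[[0,0,0],0],[[0,0,0],0],[[0,0,0],0],[[-10,0,0],0],[[-20,0,0],0],[[-25,0,0],0],[[-25,0,0],0],[[0,0,0],0]]' 45
python3 - <<'E'
from h import *
c=snap('wrist','w15')
crop(c,'w15a',100,60,412,294,2.5); print(rect(c,brass(c),.01)); go(429.3,244,150,175)
c=snap('side','s15'); crop(c,'s15a',180,150,310,235,6)
E
```

```text
ee_pos: [0.5578, 0.0363, 0.0213]
tcp_rot: [-87.7, 89.7, 1.3]
wrist_force: [-0.6, -0.3, -2.1]
time: 24.88
ee_pos: [0.5597, 0.0364, 0.1076]
tcp_rot: [-86.4, 89.3, 2.7]
wrist_force: [1.2, -0.6, -0.6]
opening: 0.0384
[(430.6, 263.5, 85.0, 54.4, 24.1, array([358., 357.])), (557.2, 43.9, 89.1, 107.5, 24.6, array([258., 194.]))]
shift [-46.1 132.8 205.5] turn 0.0707 tcp [559.1  36.4 105.2] jaw 179.05
```

View pics/w15a.png

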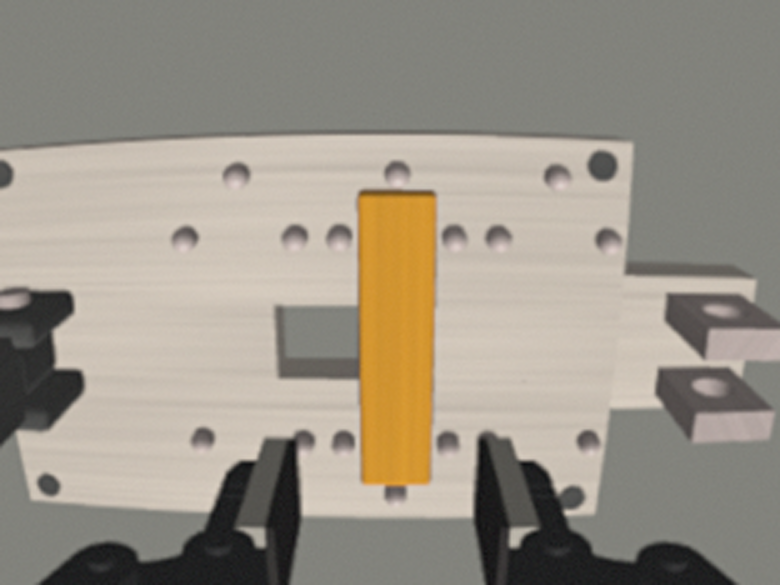

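View pics/s15a.png

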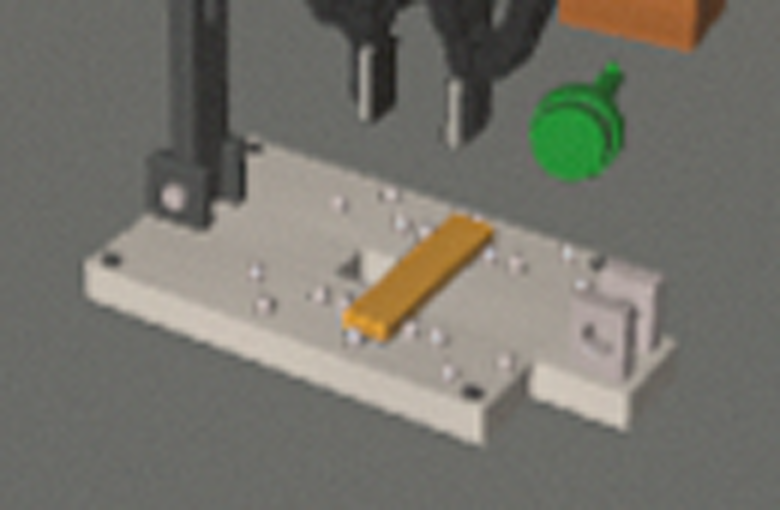

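```bash
python3 -m inch '[[[0,16,26],0.035],[[0,16,26],0.035],[[0,16,26],0],[[0,16,26],0],[[0,16,26],0],[[0,16,26],0],[[0,16,26],0],[[0,16,26],0]]' >/dev/null
python3 -m inch '[[[0,0,0],0],[[0,0,0],0],[[0,0,0],0]]'  50 >/dev/null
python3 - <<'E'
from h import *
c=snap('wrist','w16');print(rect(c,brass(c),.01)); go(428,245,3,175)
E
```

```text
[(427.8, 244.4, 85.2, 98.0, 23.0, array([274., 180.])), (567.6, 75.5, -17.7, 30.9, 16.0, array([93.,  7.]))]
shift [97.3 16.9 -8.8] turn 0.0003 tcp [445.1 252.4 100.4] jaw 175.02
```

View pics/w16.png

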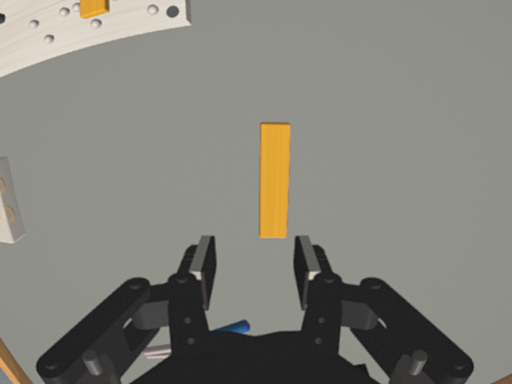

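```bash
python3 -m inch '[[[0,8.5,-4],0],[[20,8.5,-4],0],[[25,0,0],0],[[25,0,0],0],[[15,0,0],0],[[10,0,0],0],[[0,0,0],0],[[0,0,0],0]]' >/dev/null
python3 - <<'E'
from h import *
go(428,245.8,2.5,175)
E
```

```text
shift [ 3.5 -0.1 -0.2] turn -0.0003 tcp [427.9 246.    6. ] jaw 174.98
```

```bash
python3 -m inch '[[[3,0,0],0],[[0,0,0],0],[[0,0,0],0],[[0,0,0],0],[[0,0,0],0],[[0,0,0],0],[[0,0,0],0]]' 0 60
python3 -m inch '[[[-10,0,0],0],[[-20,0,0],0],[[-25,0,0],-0.035],[[-25,0,0],-0.035],[[-10,0,0],0],[[0,0,0],0],[[0,0,0],0],[[0,0,0],0]]' 
python3 - <<'E'
from h import *
go(507.8,38.5,60,179)
E
```

```text
time: 27.2
ee_pos: [0.4287, 0.2468, 0.0038]
tcp_rot: [-79.1, 89.6, 5.9]
wrist_force: [-0.2, -1.7, 6.2]
opening: 0.0218
time: 27.87
ee_pos: [0.4268, 0.2462, 0.0911]
tcp_rot: [-105.9, 89.8, -16.9]
wrist_force: [0.8, -0.1, -3.1]
opening: 0.0218
shift [  31.6  -84.5 -206.3] turn 0.0001 tcp [426.8 246.2  91.1] jaw 179.01
```

```bash
python3 -m inch '[[[0,-12,-29.5],0],[[0,-12,-29.5],0],[[0,-12,-29.5],0],[[0,-12,-29.5],0],[[0,-12,-29.5],0],[[0,-12,-29.5],0],[[0,-12,-29.5],0],[[0,0,0],0]]' >/dev/null
python3 -m inch '[[[15,0,0],0],[[20,0,0],0],[[15,0,0],0],[[0,0,0],0],[[0,0,0],0],[[0,0,0],0]]'
python3 - <<'E'
from h import *
c=snap('wrist','w17');crop(c,'w17a',100,60,412,294,2.5); go(507.8,38.5,32,179)
E
```

```text
time: 29.03
ee_pos: [0.5082, 0.0388, 0.0433]
tcp_rot: [-87.6, 89.7, 1.5]
wrist_force: [0.4, -0.5, -2.3]
opening: 0.0214
shift [11.8  0.9 -0.4] turn 0.001 tcp [508.6  38.9  43.8] jaw 179.06
```

View pics/w17a.png

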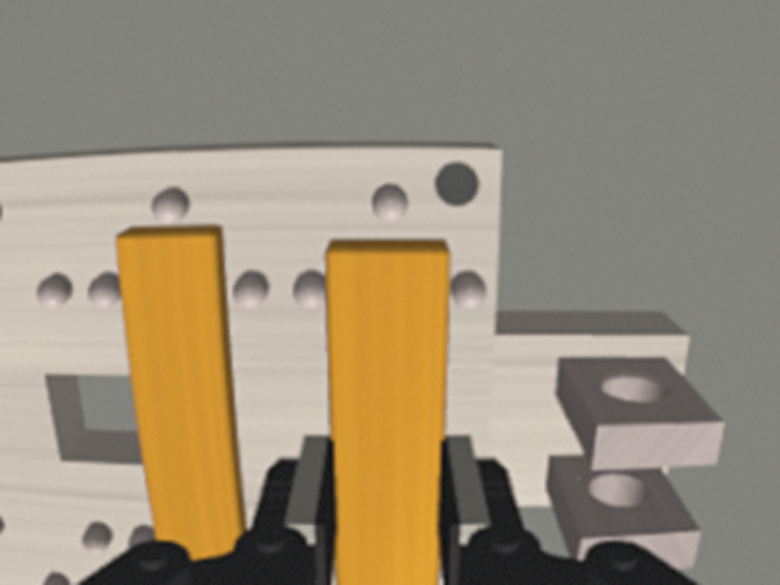

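```bash
python3 -m inch '[[[6,0,0.5],0],[[6,0,0],0],[[0,0,0],0],[[0,0,0],0],[[0,0,0],0]]'
python3 - <<'E'
from h import *
c=snap('wrist','w18');crop(c,'w18a',100,60,412,294,2.5); go(507.8,39,21,179)
E
```

```text
time: 29.5
ee_pos: [0.5083, 0.0392, 0.0311]
tcp_rot: [-88.5, 89.7, 0.6]
wrist_force: [-1.4, 0.7, -2.8]
opening: 0.0215
shift [10.3  0.7 -0.2] turn 0.0009 tcp [508.4  39.2  31.3] jaw 179.05
```

View pics/w18a.png

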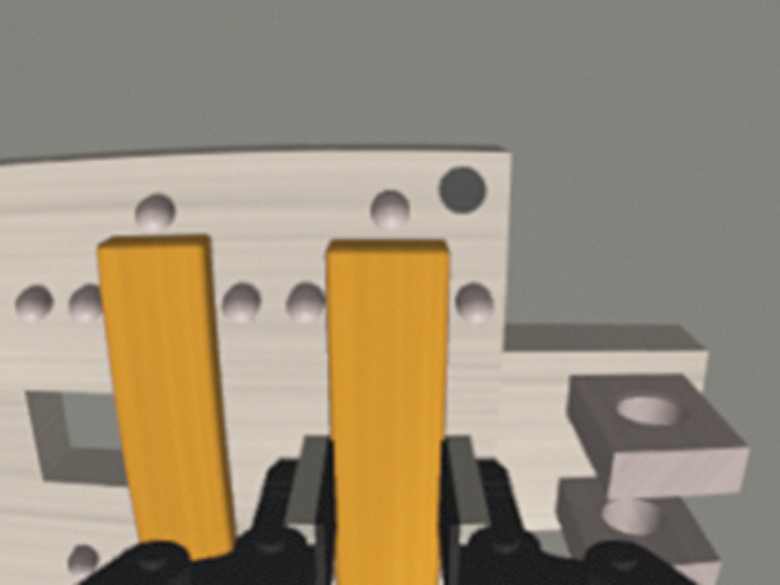

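```bash
python3 -m inch '[[[3.5,0,0],0],[[3,0,0],0],[[0,0,0],0],[[0,0,0],0]]'
python3 -m inch '[[[0.7,0,0],0],[[0,0,0],0],[[0,0,0],0]]'
python3 - <<'E'
from h import *
c=snap('wrist','w19');crop(c,'w19a',100,60,412,294,2.5)
E
```

```text
time: 29.88
ee_pos: [0.5082, 0.0392, 0.0244]
tcp_rot: [-88.5, 89.7, 0.6]
wrist_force: [0.0, 0.2, -1.9]
opening: 0.0219
time: 30.13
ee_pos: [0.5084, 0.0392, 0.0239]
tcp_rot: [-88.1, 89.7, 1.0]
wrist_force: [-0.8, 0.0, -1.8]
opening: 0.0219
```

View pics/w19a.png

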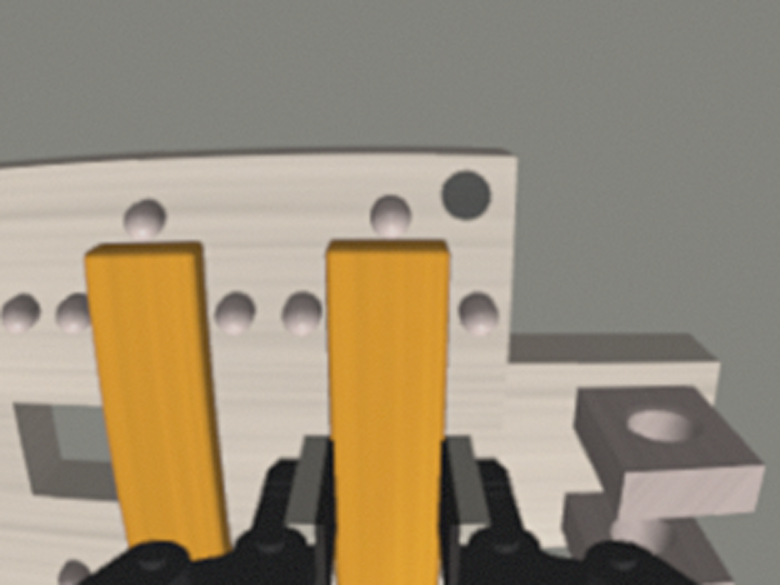

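```bash
python3 -m inch '[[[1,0,0],0],[[1,0,0],0],[[0,0,0],0],[[0,0,0],0]]'
python3 -m inch '[[[0,0,0],0],[[0,0,0],0],[[0,0,0],0],[[-10,0,0],0],[[-20,0,0],0],[[-25,0,0],0],[[-25,0,0],0],[[0,0,0],0]]' 40
python3 - <<'E'
from h import *
c=snap('wrist','w20');crop(c,'w20a',60,40,412,294,2.2)
c=snap('side','s20'); crop(c,'s20a',180,150,310,235,6)
E
```

```text
time: 30.52
ee_pos: [0.5085, 0.0392, 0.0238]
tcp_rot: [-87.7, 89.7, 1.4]
wrist_force: [-7.8, -0.8, 15.2]
opening: 0.0218
time: 31.18
ee_pos: [0.5102, 0.0393, 0.1076]
tcp_rot: [-86.0, 89.3, 3.1]
wrist_force: [-0.5, 0.9, -0.0]
opening: 0.0341
```

View pics/w20a.png

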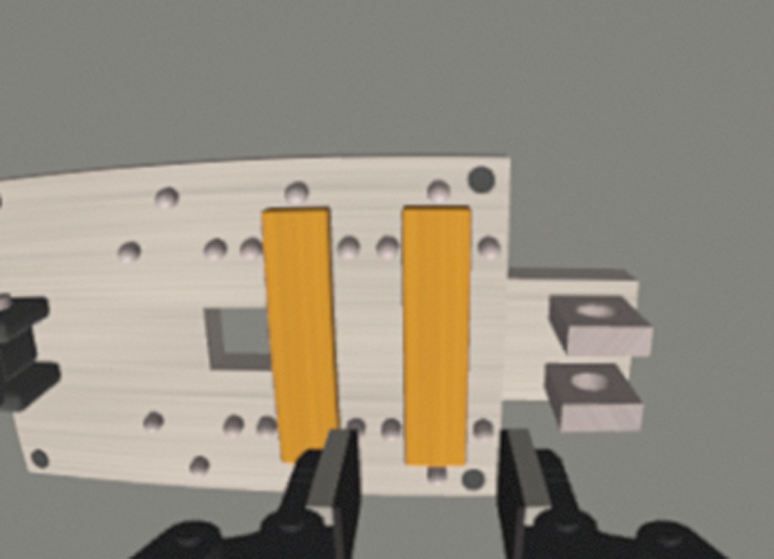

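View pics/s20a.png

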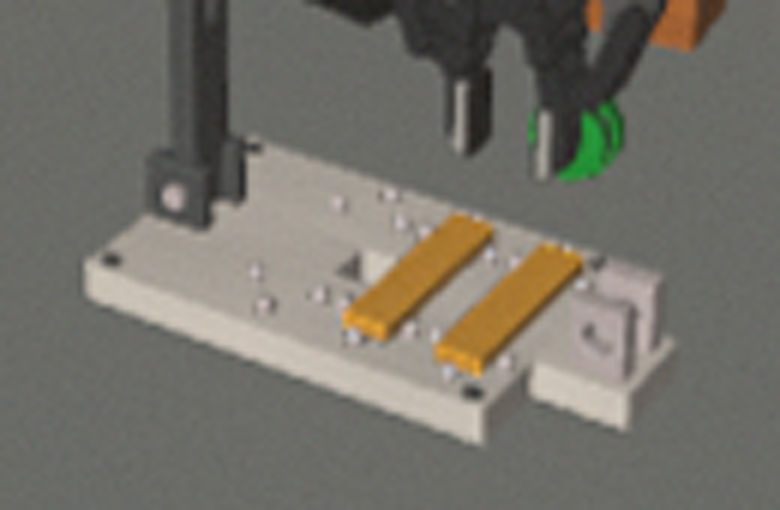

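```bash
python3 -m inch '[[[-14,0,0],0.12],[[-14,0,0],0.12],[[-14,0,0],0.12],[[-14,0,0],0.12],[[-14,0,0],0.12],[[-14,0,0],0.12],[[-14,0,0],0.12],[[-14,0,0],0.12]]' 100 >/dev/null
python3 -m inch '[[[-14,0,0],0.12],[[-14,0,0],0.12],[[-13,0,0],0.12],[[-13,0,0],0.12],[[-13,0,0],0.13],[[0,0,20],0],[[0,0,20],0],[[0,0,0],0]]' >/dev/null
python3 -m inch '[[[0,0,0],0],[[0,0,0],0]]'
python3 - <<'E'
from h import *
c=snap('wrist','w21'); go(680.7,36,286,89.1)
E
```

```text
time: 32.78
ee_pos: [0.5465, 0.0387, 0.2803]
tcp_rot: [0.3, 89.8, -0.3]
wrist_force: [0.8, 0.1, -0.9]
opening: 0.085
shift [ -4.8  -1.3 134.3] turn 0.005 tcp [546.4  38.7 280.7] jaw 89.39
```

View pics/w21.png

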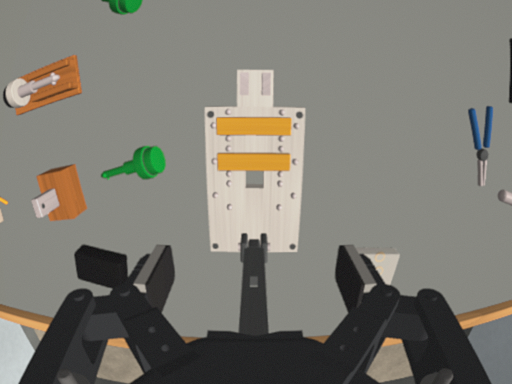

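```bash
python3 -m inch '[[[-5,-1.3,25],0.005],[[0,0,25],0],[[0,0,25],0],[[0,0,25],0],[[0,0,20],0],[[0,0,13],0],[[0,0,0],0],[[0,0,0],0]]' >/dev/null
python3 - <<'E'
from h import *
c=snap('wrist','w22'); go(680.7,36,286,89.1); snap('side','s22')
E
```

```text
shift [0.9 0.5 1.3] turn -0.0 tcp [679.4  35.5 286.8] jaw 89.1
```

View pics/w22.png

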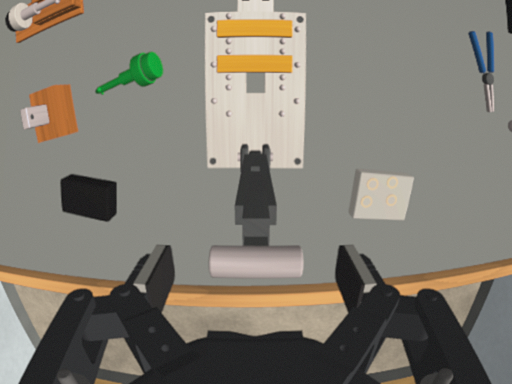

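```bash
python3 -m inch '[[[0,0.5,1.3],0],[[0,0,0],0],[[0,0,0],0],[[0,0,0],0],[[0,0,0],0],[[0,0,0],0],[[0,0,0],0],[[0,0,0],0]]' 0 35; python3 st.py; python3 -c "
import numpy as np
t=np.linspace(1.57,0.07,33);x=268*(1-np.cos(t));z=268*np.sin(t)
print(x[0],z[0],x[-1],z[-1])
for a,b in zip(np.diff(z),np.diff(x)): print(f'[[{-a:.1f},0,{b:.1f}],0]',end=',')"
```

```text
time: 34.27
ee_pos: [0.6814, 0.0359, 0.2875]
tcp_rot: [2.4, 89.7, 1.5]
wrist_force: [-1.0, 0.2, 5.1]
opening: 0.0434
q [  3.024  27.382  44.096 106.367  -0.009   3.928] toolx [ 0.006  0.    -1.   ] p [681.367  35.947 287.517] jaw 89.09615889604616
267.7865844415235 267.9999150257317 0.6563319321210712 18.74468308645878
[[0.3,0,-12.6],0],[[0.9,0,-12.5],0],[[1.5,0,-12.5],0],[[2.1,0,-12.4],0],[[2.6,0,-12.3],0],[[3.2,0,-12.1],0],[[3.8,0,-12.0],0],[[4.3,0,-11.8],0],[[4.9,0,-11.6],0],[[5.4,0,-11.3],0],[[5.9,0,-11.1],0],[[6.5,0,-10.8],0],[[7.0,0,-10.5],0],[[7.4,0,-10.1],0],[[7.9,0,-9.8],0],[[8.4,0,-9.4],0],[[8.8,0,-9.0],0],[[9.2,0,-8.6],0],[[9.6,0,-8.1],0],[[10.0,0,-7.7],0],[[10.3,0,-7.2],0],[[10.6,0,-6.7],0],[[10.9,0,-6.2],0],[[11.2,0,-5.7],0],[[11.5,0,-5.1],0],[[11.7,0,-4.6],0],[[11.9,0,-4.0],0],[[12.1,0,-3.5],0],[[12.2,0,-2.9],0],[[12.3,0,-2.3],0],[[12.4,0,-1.8],0],[[12.5,0,-1.2],0],
```

```bash
python3 -m inch '[[[0.3,0,-12.6],0],[[0.9,0,-12.5],0],[[1.5,0,-12.5],0],[[2.1,0,-12.4],0],[[2.6,0,-12.3],0],[[3.2,0,-12.1],0],[[3.8,0,-12.0],0],[[4.3,0,-11.8],0]]'
python3 -m inch '[[[4.9,0,-11.6],0],[[5.4,0,-11.3],0],[[5.9,0,-11.1],0],[[6.5,0,-10.8],0],[[7.0,0,-10.5],0],[[7.4,0,-10.1],0],[[7.9,0,-9.8],0],[[8.4,0,-9.4],0]]'
python3 -m inch '[[[8.8,0,-9.0],0],[[9.2,0,-8.6],0],[[9.6,0,-8.1],0],[[10.0,0,-7.7],0],[[10.3,0,-7.2],0],[[10.6,0,-6.7],0],[[10.9,0,-6.2],0],[[11.2,0,-5.7],0]]'
python3 -m inch '[[[11.5,0,-5.1],0],[[11.7,0,-4.6],0],[[11.9,0,-4.0],0],[[12.1,0,-3.5],0],[[12.2,0,-2.9],0],[[12.3,0,-2.3],0],[[6,0,-0.9],0],[[0,0,0],0]]'
python3 -c "
from h import *
go(414.4,40.8,17.6,89.1); snap('wrist','w23')"
```

```text
time: 34.93
ee_pos: [0.5829, 0.0377, 0.2674]
tcp_rot: [6.7, 89.7, 5.8]
wrist_force: [1.1, 1.8, 0.3]
opening: 0.0434
time: 35.6
ee_pos: [0.4986, 0.0392, 0.2134]
tcp_rot: [11.2, 89.7, 10.3]
wrist_force: [1.3, 3.1, -0.2]
opening: 0.0433
time: 36.27
ee_pos: [0.4398, 0.0403, 0.1324]
tcp_rot: [14.8, 89.7, 13.9]
wrist_force: [0.4, 4.0, 0.3]
opening: 0.0432
time: 36.93
ee_pos: [0.4165, 0.0407, 0.0533]
tcp_rot: [23.2, 89.8, 22.4]
wrist_force: [-1.6, 5.5, -1.8]
opening: 0.0434
shift [35.7  0.  -2.2] turn 0.0004 tcp [416.5  40.7  53.3] jaw 89.12
```

View pics/w23.png

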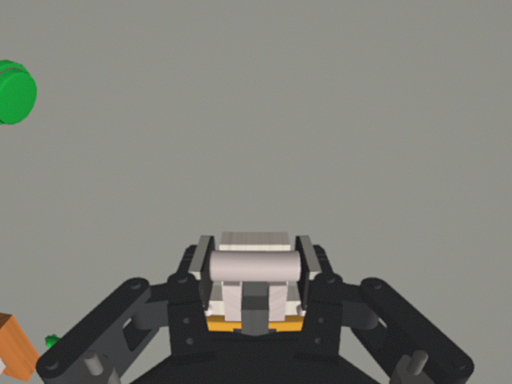

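```bash
python3 -m inch '[[[5,0,-0.5],0],[[5,0,-0.5],0],[[5,0,-0.4],0],[[5,0,-0.3],0],[[4,0,-0.2],0],[[4,0,-0.1],0],[[3,0,0],0],[[0,0,0],0]]'
python3 -m inch '[[[2,0,0],0],[[1,0,0],0],[[1,0,0],0],[[0,0,0],0],[[0,0,0],0]]'
python3 -c "
from h import *
go(414.4,40.8,17.6,89.1)"
```

```text
time: 37.65
ee_pos: [0.4145, 0.0407, 0.0228]
tcp_rot: [27.0, 89.8, 26.1]
wrist_force: [-3.9, 5.7, -1.5]
opening: 0.0435
time: 38.07
ee_pos: [0.4147, 0.0407, 0.021]
tcp_rot: [22.0, 89.8, 21.1]
wrist_force: [-11.6, 5.1, 16.9]
opening: 0.0437
shift [ 3.4  0.1 -0.3] turn 0.0003 tcp [414.7  40.7  21. ] jaw 89.12
```

```bash
python3 -m inch '[[[-1,0,0],0],[[0,0,0],0],[[0,0,0],0]]' | grep wrist
python3 -c "
from h import *
c=snap('side','s24'); crop(c,'s24a',180,150,310,235,6)"
```

```text
wrist_force: [-8.3, 5.6, 8.4]
```

View pics/s24a.png

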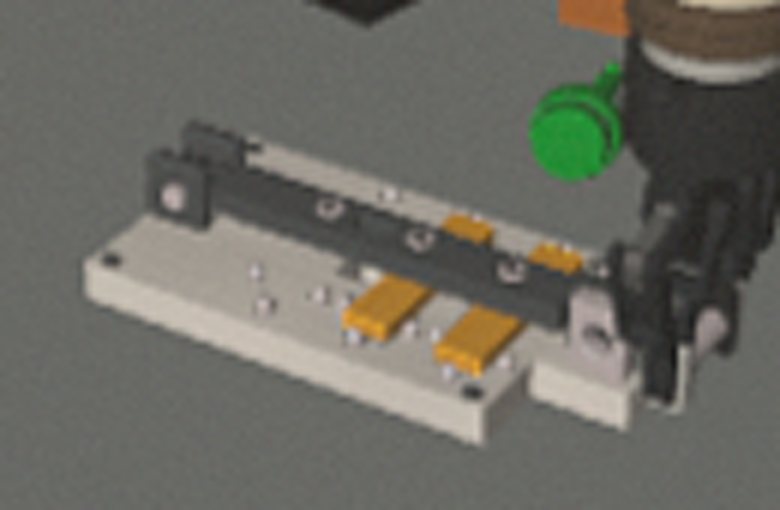

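```bash
python3 -m inch '[[[0,0,0],0],[[0,0,0],0],[[0,0,0],0],[[0,0,0],0],[[0,0,0],0],[[-10,0,0],0],[[-20,0,0],0],[[-30,0,0],0]]' 100 >/dev/null
python3 -m inch '[[[-30,0,0],0],[[-30,0,0],0],[[-20,0,0],0],[[0,0,0],-0.067],[[0,0,0],-0.067],[[0,-29,-2.6],0],[[0,-30,-2.6],0],[[0,-30,-2.6],0]]' >/dev/null
python3 -m inch '[[[0,-30,-2.6],0],[[0,-30,-2.6],0],[[0,-30,-2.6],0],[[0,-30,-2.6],0],[[0,-30,-2.6],0],[[0,-30,-2.6],0],[[0,-30,-2.6],0],[[0,-30,-2.6],0]]' >/dev/null
python3 -m inch '[[[0,-30,-2.6],0],[[0,-29,-2.6],0],[[0,0,0],0],[[0,0,0],0],[[0,0,0],0]]'
python3 -c "
from h import *
go(426,-347,120,96.8);c=snap('wrist','w25');crop(c,'w25a',80,60,432,324,2.2)
c=snap('side','s25'); crop(c,'s25a',180,150,310,235,6)"
```

```text
time: 40.78
ee_pos: [0.4268, -0.3489, 0.1614]
tcp_rot: [-1.0, 89.7, 5.7]
wrist_force: [-0.4, 0.0, 0.3]
opening: 0.0855
shift [41.4  1.9 -0.7] turn -0.0009 tcp [ 426.8 -348.9  161.4] jaw 96.75
```

View pics/w25a.png

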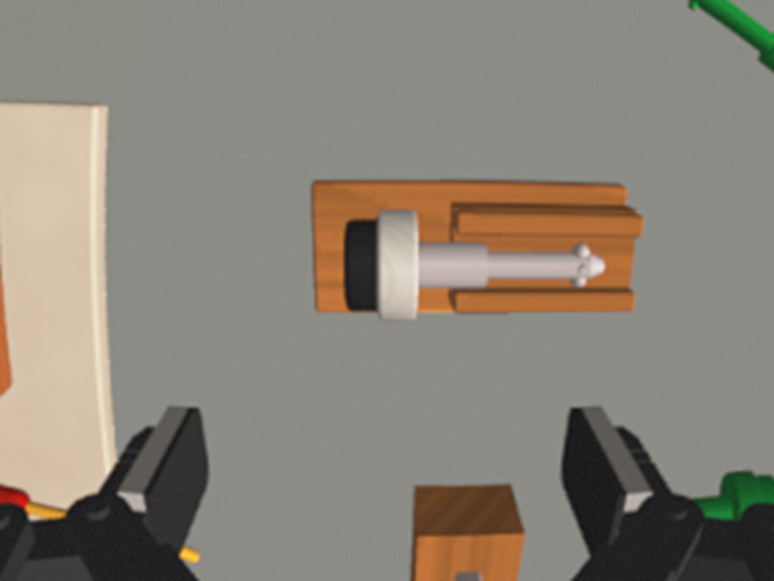

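View pics/s25a.png

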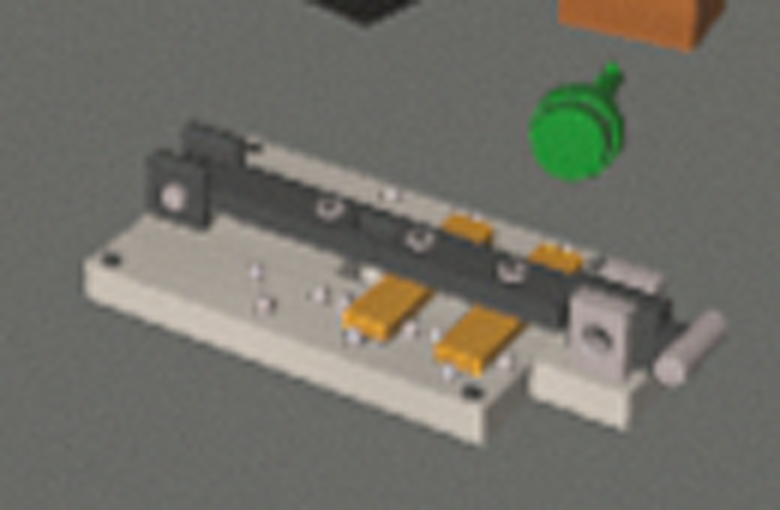

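```bash
python3 - <<'E'
from h import *
c=load('w25')
q=lambda x,y,z:p2w(c,80+x/2.2-.5,60+y/2.2-.5,z)[:2]*1000
t=q(604,267,.034);s=q(487,265,.034);fl=q(418,265,.05);b=q(345,265,.05); ax=q(398,212,.034),q(398,319,.034)
cs=[q(*p,.034) for p in ((313,182),(626,185),(634,311),(316,311))]
print('tip',t,'sh',s,np.linalg.norm(t-s),'flfront',fl,'button',b,'flsides',ax,np.linalg.norm(ax[0]-ax[1]))
print('saddle',np.round(cs,1), np.mean(cs,0), np.linalg.norm(cs[0]-cs[1]),np.linalg.norm(cs[0]-cs[3]))
d=t-s;print('dir',np.degrees(np.arctan2(d[1],d[0])), np.degrees(np.arctan2(*(cs[1]-cs[0])[::-1])),np.degrees(np.arctan2(*(cs[2]-cs[3])[::-1])))
E
```

```text
tip [ 414.60616606 -251.22503919] sh [ 420.33768834 -304.65425461] 53.73575539708294 flfront [ 419.22844524 -335.88662175] button [ 422.72638197 -365.24636961] flsides (array([ 401.8550934 , -345.90788492]), array([ 449.77032279, -339.89346926])) 48.29122490565101
saddle [[ 393.2 -382.7]
 [ 376.6 -248.8]
 [ 433.6 -231.3]
 [ 450.3 -376.4]] [ 413.42201006 -309.79509753] 134.9675175112592 57.52528978385129
dir 96.12288613893041 97.05768703363833 96.58317738850612
```

```bash
python3 -m inch '[[[25,0,0],0],[[25,0,0],0],[[25,0,0],0],[[20,0,0],0],[[12,0,0],0],[[6,0,0],0],[[0,0,0],0],[[0,0,0],0]]' 70 | tail -3
python3 -c "
from h import *
go(426.5,-348.4,44.5,96.6);c=snap('wrist','w26')"
```

```text
tcp_rot: [-12.6, 89.7, -5.8]
wrist_force: [-0.5, 0.5, -0.1]
opening: 0.0597
shift [ 4.6  0.8 -1.4] turn 0.0035 tcp [ 427.9 -349.1   49.1] jaw 96.8
```

View pics/w26.png

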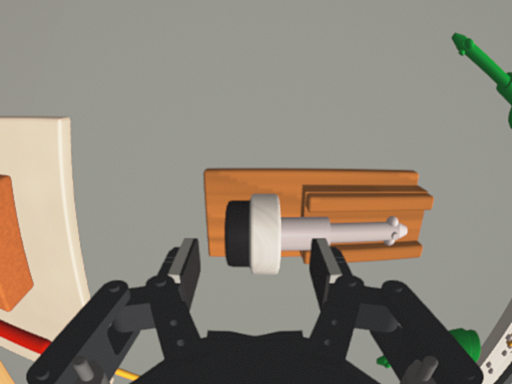

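```bash
python3 - <<'E'
from h import *
c=load('w26'); p,a,r=tcp()
print('tcp px',w2p(c,p/1000),'pin axis pred',w2p(c,[.4265,-.3484,.034]))
# flange left-right rows: silhouette 194..273 at col 265 ; plane z=.034 at pin x=-38
A=p2w(c,265,194,.034)*1e3;B=p2w(c,265,273,.034)*1e3;print(A,B,(A+B)/2)
print(p2w(c,407,230,.034)*1e3)
E
```

```text
tcp px [253.26370497 250.20126032] pin axis pred [255.35337252 234.74021359]
[ 400.36410856 -346.1238091    34.        ] [ 453.28568697 -338.96508178   34.        ] [ 426.82489777 -342.54444544   34.        ]
[ 414.14996756 -250.59906424   34.        ]
```

```bash
python3 -m inch '[[[4.6,0.5,0],0],[[0,0,0],0],[[0,0,0],0]]' >/dev/null
python3 -m inch '[[[0,0,0],0],[[0,0,0],0],[[0,0,0],0],[[0,0,0],0],[[0,0,0],0],[[0,0,0],0],[[0,0,0],0],[[0,0,0],0]]' 0 60
python3 -c "
from h import *
go(426.5,-348.4,44.5,96.6);c=snap('wrist','w27')"
```

```text
time: 42.52
ee_pos: [0.428, -0.3482, 0.0445]
tcp_rot: [-1.6, 89.6, 5.2]
wrist_force: [-0.1, 3.8, 7.5]
opening: 0.0212
shift [ 0.   0.  -1.5] turn 0.0034 tcp [ 428.  -348.2   44.5] jaw 96.8
```

View pics/w27.png

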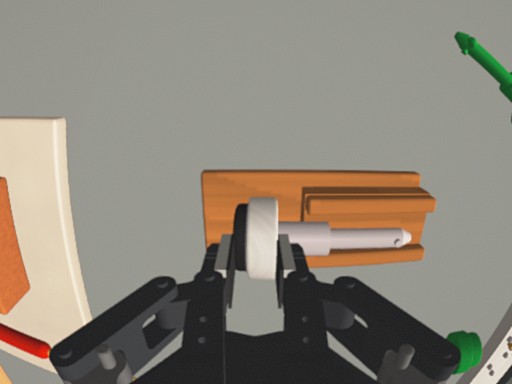

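```bash
python3 -m inch '[[[-5,0,0],0],[[-10,0,0],0],[[-15,0,0],0],[[-20,0,0],0],[[-20,0,0],0],[[0,0,0],0.068],[[0,0,0],0.068],[[0,0,0],0]]' 
python3 -m inch '[[[0,0,0],0],[[0,0,0],0]]' >/dev/null
python3 -c "
from h import *
go(451.3,-90,110,89);c=snap('wrist','w28');c=snap('side','s28');crop(c,'s28a',290,110,400,200,6)"
```

```text
time: 43.23
ee_pos: [0.4272, -0.3489, 0.1145]
tcp_rot: [-6.1, 89.7, -7.3]
wrist_force: [0.4, 0.5, -1.0]
opening: 0.0211
shift [  3.6 259.   20.2] turn 0.0017 tcp [ 427.  -348.6  113.5] jaw 89.1
```

View pics/w28.png

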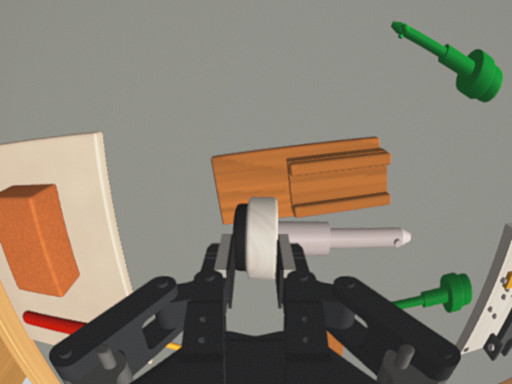

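View pics/s28a.png

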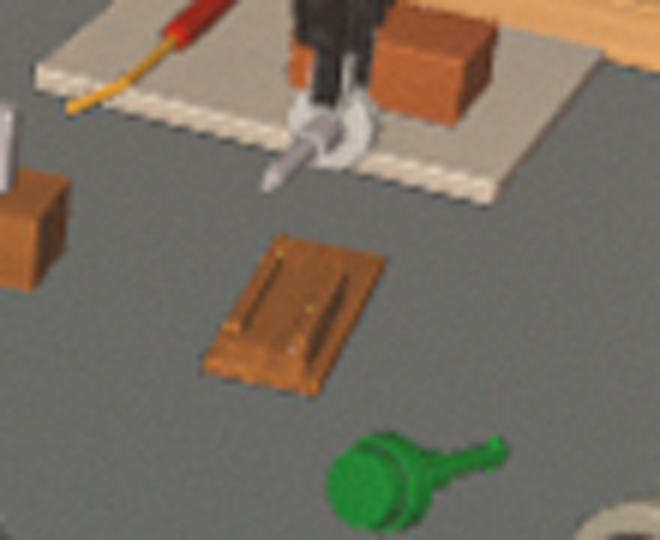

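```bash
python3 -m inch '[[[0,32,2.5],0],[[0,32,2.5],0],[[0,32,2.5],0],[[0,32,2.5],0],[[0,32,2.5],0],[[0,32,2.5],0],[[0,32,2.5],0],[[0,30,2.5],0]]'  >/dev/null
python3 -m inch '[[[20,0,0],0],[[20,0,0],0],[[0,0,0],0],[[0,0,0],0],[[0,0,0],0]]'
python3 - <<'E'
from h import *
c=load('w28')
z=.1135-.0105
print('tip rel',p2w(c,410,237.3,z)[:2]*1e3-[427,-348.6],'collar front rel',p2w(c,330,238,z)[:2]*1e3-[427,-348.6])
go(451.6,-88,49,89);c=snap('wrist','w29');crop(c,'w29a',200,160,472,364,2.8)
c=snap('side','s29');crop(c,'s29a',220,170,350,250,6)
E
```

```text
time: 44.58
ee_pos: [0.452, -0.0953, 0.0745]
tcp_rot: [0.4, 89.7, -0.6]
wrist_force: [-0.0, 0.1, -1.3]
opening: 0.0216
tip rel [  2.54787216 100.0842839 ] collar front rel [-0.33317963 45.02109314]
shift [25.5  7.3 -0.7] turn -0.0004 tcp [452.  -95.3  74.5] jaw 88.98
```

```bash
python3 - <<'E'
from h import *
c=load('w29')
J=(.548,.0385,-1.0)
for n,p in dict(lugA0=(-.109,-.0185,.058),lugA1=(-.081,-.0185,.058),lugA2=(-.109,-.0085,.058),lugB0=(-.109,.0185,.058),lugB1=(-.081,.0185,.058),hole=(-.095,-.0185,.0385),handL=(-.133,-.022,.0385),handR=(-.133,.022,.0385)).items(): print(n,w2p(c,jig(J,p)).round(1))
p,a,r=tcp(); print('tip',w2p(c,(p+[1.7,96,-10.5])/1e3),'shoulder',w2p(c,(p+[.7,42,-10.5])/1e3))
g=cv2.cvtColor(c['color'],cv2.COLOR_RGB2GRAY)
ch=" .:-=+*#%@"
for v in range(215,300): print(v,''.join(ch[min(9,int(x)//26)] for x in g[v,300:440]))
E
```

```text
lugA0 [431.6 209.5]
lugA1 [422.8 246.8]
lugA2 [443.1 209.1]
lugB0 [471.1 208.1]
lugB1 [461.8 243.1]
hole [414.5 217.1]
handL [419.2 166.5]
handR [465.5 168.3]
tip [404.84513092 236.95868336] shoulder [324.71875718 240.34605522]
215 ++++++++++++++++++++++++++++++++++++++++++++++++++++++++++++++++++++++++++++++++++++++=--------=+%%%%%#=------=*#%#####%#+--------+#########
216 +++++++++++++++++++++++++++++++++++++++++++++++++++++++++++++++++++++++++++++++++++++==--------=*%%%%%*=------=*#########=--------+#########
217 +++++++++++++++++++++++++++++++++++++++++++++++++++++++++++++++++++++++++++++++++++++==-----=--=*%%%%%*-------=*#########=-------=*#########
218 +++++++++++++++++++++++++++++++++++++++++++++++++++++++++++++++++++++++++++++++++++++==----=---=*%%%%%+-------=+########*=-------=*#########
219 +++++++++++++++++++++++++++++++++++++++++++++++++++++++++++++++++++++++++++++++++++++=---------=#%%%%#=-------=+########*=-------=##########
220 +++++++++++++++++++++++++++++++++++++++++++++++++++++++++++++++++++++++++++++++++++++=---------+#%%%%#=-------==*#****##*=-------+##########
22
[... 10752 characters left out ...]
............................................................:=#%%%%%%%%%%%%=........:----------------------------==+==--
296 .................................................................................:=*#%%%%%%%%%#-.......::--------------------------=--===-==
297 ..................................................................................:-+##%%%%%%%*-.......:--------------------------====-=-===
298 ....................................................................................:=*#%%%%%%+:......::--------------------------==========
299 .....................................................................................:-+#%%%##=.......:--------------------------=====+++++*
```

```bash
python3 - <<'E'
from h import *
c=load('w29')
g=cv2.cvtColor(c['color'],cv2.COLOR_RGB2GRAY)
ch=" .:-=+*#%@"
for v in range(150,216): print(v,''.join(ch[min(9,int(x)//26)] for x in g[v,375:485]))
G=g.astype(float)
for u in range(335,392,8):
    col=cv2.GaussianBlur(G,(3,3),0)[:,u]; d=np.diff(col)
    t=222+np.argmax(abs(d[222:233])); b=243+np.argmax(abs(d[243:252])); print(u,t,b,G[220:252,u].astype(int).tolist() if u in(351,383) else '')
E
```

```text
150 ++++++++++++++++++++++++++++++++++++++++++++++++++++++++++++++++++++++++++++++++++++++++++++++++++++++++++++++
151 ++++++++++++++++++++++++++++++++++++++++++++++++++++++++++++++++++++++++++++++++++++++++++++++++++++++++++++++
152 ++++++++++++++++++++++++++++++++++++++++++++++++++++++++++++++++++++++++++++++++++++++++++++++++++++++++++++++
153 ++++++++++++++++++++++++++++++++++++++++++++++++++++++++++++++++++++++++++++++++++++++++++++++++++++++++++++++
154 ++++++++++++++++++++++++++++++++++++++++++++++++++++++++++++++++++++++++++++++++++++++++++++++++++++++++++++++
155 +++++++++++++++++++++++++++++++++++++++++++==--=++++++++++++++++++++++++++++++++++++++++++++++++++++++++++++++
156 ++++++++++++++++++++++++++++++++++++++++++=-----=+++++++++++++++++++++++++++++++++++++++++++++++++++++++++++++
157 ++++++++++++++++++++++++++++++++++++++++++=-----=+***************+++++++++++++++++++++=====+++++++++++++++++++
158 +++++++++++++++++++++++++++++++++++++++++=-------=****************************++++++++++++++++++++++++++++++++
159 +++++++++++++++++++++++++++++++++++++++++=-------=**#********
[... 6210 characters left out ...]
######*=----------------+#########*++++++++++++++
214 +++++++++++=--=--=---+#%%%%%+------=*#%%####%#=--------=#########%#+----------------=*#########*++++++++++++++
215 +++++++++++=--------=+%%%%%#=------=*#%#####%#+--------+#########%#+----------------=##########*++++++++++++++
335 230 247 
343 230 248 
351 230 248 [147, 148, 147, 147, 150, 148, 147, 136, 119, 124, 140, 153, 163, 171, 176, 182, 189, 192, 198, 202, 199, 195, 191, 189, 184, 181, 171, 162, 157, 115, 90, 89]
359 230 247 
367 229 247 
375 229 246 
383 229 247 [148, 146, 144, 141, 138, 134, 130, 116, 115, 132, 148, 158, 168, 174, 181, 186, 190, 195, 196, 196, 194, 193, 189, 186, 181, 173, 168, 188, 208, 212, 218, 223]
391 228 246
```

```bash
python3 - <<'E'
from h import *
c=load('w29'); p,a,r=tcp(); print(p,a)
for z in (.064,.0625):
  for u,v in ((345,238.2),(367,237.3),(389,236.3)):
    w=p2w(c,u,v,z)*1e3; print('pin',z,w.round(1),'rel tcp',(w-p)[:2].round(2))
for n,u,v in (('A -x -y',431,207.6),('A -x +y',443,207.3),('A +x -y',421.5,245.3),('A +x +y',432,244.5),('B -x -y',461,207)): print(n,(p2w(c,u,v,.058)*1e3).round(1))
h=p2w(c,*w2p(c,[.452,.021,.0385]),.0385);
# hole ellipse on -y face: solve on plane y~21.5 : top edge row 206 col 415, bottom row 225.5 col 417, left col 410.5, right col 421.5
def onplane(u,v,y):
    x=np.array([u-c['cx'],v-c['cy']])/f(c);rr=np.hypot(*x);d=R(c['attitude'])@np.r_[x/rr*np.sin(rr),np.cos(rr)]
    return (c['xyz']+d*(y-c['xyz'][1])/d[1])*1e3
for u,v in ((415.5,206),(417,226),(410.5,215),(421.5,215),(416,216)): print('hole',onplane(u,v,.0217).round(1))
E
```

```text
[452.4037836  -95.48970471  74.88250805] 88.95108691997653
pin 0.064 [452.5 -40.8  64. ] rel tcp [ 0.09 54.69]
pin 0.064 [452.7 -26.4  64. ] rel tcp [ 0.3  69.07]
pin 0.064 [453.  -11.2  64. ] rel tcp [ 0.6  84.32]
pin 0.0625 [453.3 -40.3  62.5] rel tcp [ 0.91 55.21]
pin 0.0625 [453.5 -25.8  62.5] rel tcp [ 1.13 69.73]
pin 0.0625 [453.8 -10.4  62.5] rel tcp [ 1.42 85.14]
A -x -y [437.3  21.1  58. ]
A -x +y [437.5  31.5  58. ]
A +x -y [465.4  19.9  58. ]
A +x +y [465.6  29.2  58. ]
B -x -y [438.   48.3  58. ]
hole [444.5  21.7  37.1]
hole [457.2  21.7  44.3]
hole [453.7  21.7  32.3]
hole [447.2  21.7  47.3]
hole [451.   21.7  40.3]
```

```bash
python3 -m inch '[[[13,0,-1.8],0],[[12.8,0,0],0],[[0,0,0],0],[[0,0,0],0],[[0,0,0],0]]'
python3 - <<'E'
from h import *
c=snap('wrist','w30'); p,a,r=tcp(); print(p.round(1),a)
g=cv2.cvtColor(c['color'],cv2.COLOR_RGB2GRAY)
J=(.5465,.0385,-1.0)
for n,q in dict(lugA0=(-.109,-.0185,.058),lugA1=(-.081,-.0185,.058),hole=(-.095,-.0185,.0385)).items(): print(n,w2p(c,jig(J,q)).round(1))
ch=" .:-=+*#%@"
for v in range(195,265): print(v,''.join(ch[min(9,int(x)//26)] for x in g[v,385:470]))
for u in (345,367,389): print(u,g[215:258,u].tolist())
E
```

```text
time: 45.1
ee_pos: [0.4506, -0.0952, 0.0489]
tcp_rot: [-0.2, 89.7, -1.2]
wrist_force: [0.2, 0.2, -1.8]
opening: 0.0213
[450.7 -95.2  49. ] 88.96638358079173
lugA0 [452.5 225.7]
lugA1 [440.9 266. ]
hole [431.7 232.5]
195 +++++++++++++++++++=-----------==********************+:.......:.:...........:--------
196 +++++++++++++++++++=------------+##########%%%##%%%%#*-.....................:--------
197 ++++++++++++++++++=------------=+%%%%%%%#%%%%%%%%%%%%+:....................::--------
198 ++++++++++++++++++=------------=*%%%%%%%#%%%%%%%%%%%#+:...........:........:---------
199 ++++++++++++++++++=------------=*%%%%%%##%%%%%%%%%%%#=.....................:---------
200 ++++++++++++++++++=------------=#%%%%%%##%%%%%%%%%%%#-................:....:---------
201 ++++++++++++++++++=------------+#%%%%%%#%%%%%%%%%%%%*-................:::.::---------
202 ++++++++++++++++++=------------+#%%%%%%##%%%%%%%%%%%+:...................:::---------
203 +++++++++++++++++==-----------=*%%%%%%#*#####****#%#=.....................:::::::::::
204 +++++++++++++++++==-----------=*%%%%%#+=++++++++++**-.................
[... 5373 characters left out ...]
.....::::::--=###########+------------+#%%
345 [146, 147, 146, 146, 146, 145, 146, 146, 145, 147, 146, 145, 140, 120, 121, 137, 150, 159, 169, 175, 180, 185, 192, 197, 199, 196, 193, 189, 186, 183, 179, 171, 156, 138, 127, 126, 123, 118, 109, 102, 99, 100, 98]
367 [145, 146, 147, 146, 145, 146, 147, 146, 145, 145, 147, 146, 132, 111, 123, 142, 152, 163, 171, 176, 181, 186, 191, 195, 197, 193, 192, 189, 184, 182, 176, 164, 142, 126, 125, 125, 123, 122, 123, 124, 125, 126, 127]
389 [146, 145, 147, 144, 143, 146, 146, 146, 145, 146, 147, 144, 121, 116, 132, 148, 158, 166, 173, 178, 183, 188, 192, 196, 194, 191, 190, 186, 183, 178, 167, 148, 127, 124, 123, 124, 124, 126, 125, 127, 124, 125, 122]
```

```bash
python3 - <<'E'
from h import *
c=load('w30'); p,a,r=tcp()
X=[p2w(c,u,v,.0385)*1e3 for u,v in ((345,237.4),(367,236.75),(389,236.2))]
print(np.round(X,2)); s=np.polyfit([x[1] for x in X],[x[0] for x in X],1); print('slope',s[0],'x at y=21',np.polyval(s,21), 'with 1deg', X[1][0]+.0175*(21-X[1][1]))
J=(.5465,.0385,-1.0); h=jig(J,(-.095,-.0185,.0385))*1e3; print('hole',h)
# predicted pin in px if axis through hole line
for y in (-130,-113,-98): print(w2p(c,jig(J,(-.095,(y+58)/1e3,.0385))))
cs=snap('side','s30'); g=cv2.cvtColor(cs['color'],cv2.COLOR_RGB2GRAY)
J=(.548,.0385,-1)
print('side: holeB', w2p(cs,jig(J,(-.095,.0185,.0385))),'holeA',w2p(cs,jig(J,(-.095,-.0185,.0385))),'lugA top',w2p(cs,jig(J,(-.109,-.0185,.058))),'tip',w2p(cs,[.4525,.002,.0385]),'sh',w2p(cs,[.4515,-.052,.0385]))
ch=" .:-=+*#%@"
for v in range(180,235): print(v,''.join(ch[min(9,int(x)//26)] for x in g[v,265:345]))
E
```

```text
[[450.48 -40.86  38.5 ]
 [450.86 -26.5   38.5 ]
 [451.47 -11.21  38.5 ]]
slope 0.03329344666607527 x at y=21 452.5069521029986 with 1deg 451.69116533061896
hole [451.19159944  21.66079625  38.5       ]
[359.06463617 236.33512558]
[384.11150408 235.24568575]
[404.70844365 234.16478167]
side: holeB [278.30625487 206.19059112] holeA [284.74581906 199.53488603] lugA top [289.63585698 195.21391469] tip [288.01339736 196.09139857] sh [296.78433873 187.05233745]
180 ========-----================-=*###+++++*###*++=-=========-===-==-=-=========-==
181 ==========-=====--========-====*##++++++*####+==-===-=====-==-==========-=======
182 ==================-===-=======-**++++++=+####+===========-================-===-=
183 ==========-=============--=-=--**++++++==*###+---====-================-=========
184 ===========-=================-=**+++++===*###+--=========-==-====-==-===========
185 =============================-+****+===-+####=--=---==============-=============
186 -==================-=====-===-+++++*+=-+####*=-=====-=============-=-===-=======
187 ===-=====-===================-=+++=*+-+##
[... 3334 characters left out ...]
=====-====-=========
227 ====================================-=====-===-====-=========-==============-===
228 =========-========================-=============-==========-=============--===-=
229 =================-===-=============-==========--=-=-=-====-===-==-========-=====
230 ====-================================-==================-===-=========-=========
231 =======================================-===========-=======-===-================
232 ====================================-===========-=======-===========-========-==
233 ==========-========-==========-================================-==-=======-=====
234 =============--===========-======================-========-================-=-==
```

```bash
python3 -m inch '[[[0,5,-0.7],0],[[0,5,0],0],[[0,5,0],0],[[0,5,0],0],[[0,0,0],0],[[0,0,0],0]]' | sed -n 2,4p
python3 -m inch '[[[0,3,0],0],[[0,3,0],0],[[0,3,0],0],[[0,0,0],0],[[0,0,0],0]]'| sed -n 2,5p
python3 -m inch '[[[0,3,0],0],[[0,3,0],0],[[0,3,0],0],[[0,0,0],0],[[0,0,0],0]]'| sed -n 2,5p
```

```text
ee_pos: [0.4498, -0.0745, 0.0478]
tcp_rot: [1.5, 89.7, 0.5]
wrist_force: [-0.4, 0.3, -1.5]
ee_pos: [0.4501, -0.0656, 0.0477]
tcp_rot: [8.9, 89.7, 7.8]
wrist_force: [2.3, 2.7, -4.8]
opening: 0.0217
ee_pos: [0.4502, -0.0565, 0.0478]
tcp_rot: [9.2, 89.7, 8.2]
wrist_force: [3.0, 1.2, -3.5]
opening: 0.0213
```

```bash
python3 -m inch '[[[0.4,0,0.6],0],[[0,0,0],0],[[0,0,0],0]]' | sed -n 2,4p
python3 -m inch '[[[0,3,0],0],[[0,3,0],0],[[0,3,0],0],[[0,0,0],0],[[0,0,0],0]]'| sed -n 2,5p
python3 -m inch '[[[0,3,0],0],[[0,3,0],0],[[0,3,0],0],[[0,0,0],0],[[0,0,0],0]]'| sed -n 2,5p
```

```text
ee_pos: [0.4506, -0.0568, 0.0474]
tcp_rot: [7.8, 89.7, 6.8]
wrist_force: [1.9, 1.6, -3.5]
ee_pos: [0.4508, -0.0476, 0.0474]
tcp_rot: [7.0, 89.7, 6.0]
wrist_force: [1.6, 1.1, -1.5]
opening: 0.022
ee_pos: [0.451, -0.0386, 0.0474]
tcp_rot: [7.4, 89.7, 6.4]
wrist_force: [1.6, 1.7, -2.0]
opening: 0.0213
```

```bash
python3 -m inch '[[[0,3,0],0],[[0,3,0],0],[[0,3,0],0],[[0,3,0],0],[[0,0,0],0],[[0,0,0],0]]'| sed -n 2,5p
python3 -m inch '[[[0,1,0],0],[[0,1,0],0],[[0,0,0],0],[[0,0,0],0]]'| sed -n 2,5p
python3 -m inch '[[[0,1,0],0],[[0,1,0],0],[[0,0,0],0],[[0,0,0],0]]'| sed -n 2,5p
```

```text
ee_pos: [0.4513, -0.0265, 0.0474]
tcp_rot: [9.4, 89.7, 8.4]
wrist_force: [1.7, 0.5, -3.6]
opening: 0.0215
ee_pos: [0.4513, -0.025, 0.0474]
tcp_rot: [3.5, 89.7, 2.5]
wrist_force: [1.4, -0.3, -2.3]
opening: 0.0214
ee_pos: [0.4513, -0.0229, 0.0474]
tcp_rot: [2.7, 89.7, 1.7]
wrist_force: [0.8, 0.2, -2.4]
opening: 0.0215
```

```bash
for i in 1; do python3 -m inch '[[[0,1,0],0],[[0,0,0],0],[[0,0,0],0]]'| sed -n 2,4p; python3 -m inch '[[[0,1,0],0],[[0,0,0],0],[[0,0,0],0]]'| sed -n 2,4p; python3 -m inch '[[[0,1,0],0],[[0,0,0],0],[[0,0,0],0]]'| sed -n 2,4p; done
```

```text
ee_pos: [0.4514, -0.0219, 0.0474]
tcp_rot: [3.1, 89.7, 2.1]
wrist_force: [1.1, 0.2, -1.7]
ee_pos: [0.4513, -0.0209, 0.0474]
tcp_rot: [2.2, 89.7, 1.2]
wrist_force: [1.0, -0.3, -2.5]
ee_pos: [0.4514, -0.0207, 0.0476]
tcp_rot: [-17.5, 89.7, -18.6]
wrist_force: [0.5, -5.4, -1.0]
```

```bash
python3 -m inch '[[[0,0.7,0],0],[[0,0,0],0],[[0,0,0],0]]'| sed -n 2,4p; python3 -m inch '[[[0,0.7,0],0],[[0,0,0],0],[[0,0,0],0]]'| sed -n 2,5p
python3 - <<'E'
from h import *
c=snap('wrist','w31');g=cv2.cvtColor(c['color'],cv2.COLOR_RGB2GRAY)
ch=" .:-=+*#%@"
for v in range(192,262,2): print(v,''.join(ch[min(9,int(x)//26)] for x in g[v,255:420]))
E
```

```text
ee_pos: [0.4515, -0.0205, 0.0477]
tcp_rot: [-28.9, 89.7, -30.0]
wrist_force: [0.4, -9.4, -0.3]
ee_pos: [0.4515, -0.0204, 0.0478]
tcp_rot: [-38.7, 89.6, -39.8]
wrist_force: [-0.3, -12.3, 1.1]
opening: 0.0215
192 +++++++++++++++++++++++++++++++++++++++++++++++++++++==============================================-::--------------------=++++++++++++++++++++++++++++++++++++++++++
194 +++++++++++++++++++++++++++++++++++++++++++++++++++++==--==============+++============-:.::::........:-------------------==+=++++++++++++++++++++++++++++++++++++++++
196 +++++++++++++++++++++++++++++++++++++++++++++++++++++=----===============+==========+=-:..:::.......::-------------------=+++++++++++++++++++++++++++++++++++++++++++
198 ===================++++++++++++++++++++++++++++++++++=----=#%%#%%%######%%%%%%%%%%%%%#+:....::......:-------------------=#%%%%%%%#*++++++++++++++++++++++++++++++++++
200 +=+++++++++==++==++++*+++++++++++++++++++++++++++++++=----+%%%%%%%%%%##%%%%%%%%%%%%%%#=:.....::.....:-------------------+#%%%%%%%#*++++++++++++++++++++++++++++++++++
202 ++++++++++++++++++++*#*++++++++++++++++
[... 4356 characters left out ...]
==================++
254 %%%%%%%%%%%%%%%%%%%%%*:...:-=========-:.........:=++++*************+++++=-----=*################*=--------------------------=*##############*+=======================
256 %%%%%%%%%%%%%%%%%%%%#+: ..:-=========-:..........:---=#%%%%%%%%%%%%*=---------=*################*---------------------------+###############+========================
258 %%%%%%%%%%%%%%%%%%%%#=:...:-==========-:..........:--+#%%%%%%%%%%%%#+---------+#################+--------------------------=*##############*+===============+++=+++++
260 ###%%%%%%%%%%%%%%%%%#=:....:-=========-:..........:-=+#%%%%%%%%%%%%%#+-------=*################*=--------------------------+*##############*++++********#####%%%%%%%%
```

```bash
python3 -m inch '[[[0,0,0],0],[[0,0,0],0],[[0,0,0],0],[[0,0,0],0],[[0,0,0],0],[[0,0,0],0]]' 48 | tail -2
python3 -m inch '[[[-5,0,0],0],[[-10,0,0],0],[[-20,0,0],0],[[-20,0,0],0],[[-20,0,0],0],[[-20,0,0],0],[[0,0,0],0],[[0,0,0],0]]'
python3 - <<'E'
from h import *
c=snap('wrist','w32');g=cv2.cvtColor(c['color'],cv2.COLOR_RGB2GRAY)
J=(.5465,.0385,-1.0)
for n,y in (('button out face',-78.5),('button in face',-72.5),('flange back',-64.5),('flange front',-48.5),('shoulder',-18.5),('ball',24.5),('tip',35.5)): print(n,w2p(c,jig(J,(-.095,y/1e3,.0385))).round(1), 'rim', w2p(c,jig(J,(-.095+(-.02),y/1e3,.0385))).round(1))
ch=" .:-=+*#%@"
for v in range(140,225,2): print(v,''.join(ch[min(9,int(x)//26)] for x in g[v,195:400]))
E
```

```text
wrist_force: [-1.3, -2.0, -0.2]
opening: 0.0409
time: 51.25
ee_pos: [0.4516, -0.0184, 0.1441]
tcp_rot: [4.3, 89.6, 3.3]
wrist_force: [-0.9, -0.2, -1.3]
opening: 0.0409
button out face [231.3 186.9] rim [230.8 164.8]
button in face [238.1 186.9] rim [237.8 164.7]
flange back [247.2 186.9] rim [247.1 164.7]
flange front [265.5 186.9] rim [265.8 164.7]
shoulder [299.4 186.9] rim [300.4 164.9]
ball [345.8 187. ] rim [347.8 165.6]
tip [357. 187.] rim [359.2 165.8]
140 ++++++++++++++++++++++++++++++++++++++++++++++++++++++++++++++++++++++++++++++++++++++++++++++++++++++=-+**#**********************************************+++++++++++++++++++++++++++++++++++++++++++++++++++
142 ++++++++++++++++++++++++++++++++++++++++++++++++++++++++++++++++++++++++++++++++++++++++++++++++++++++=-+*#####################################************++++++++++++++++++++++++++++++++++++++++++++++++++
144 +++++++++++++++++++++++++++++++++++++++++++++++++++++++++++++++++++++++++++++++++++++++++++++++++++++=--+*#################################################++++++++++++++++++++++++++++++++++++++++++++++++++
146 ++
[... 7693 characters left out ...]
---=*#%%%%%%%#*=-=+*#%%%%%%%%%%%%%#=-------+##*+++++++++++++++++++++++
220 ++++++++++++++++++++++++++++++++++++++++++++++++++#%%+--------=*%%%%#%%%%%%%%%#+=+*#%%%%##%%%%%%%%%%%%%%%%*-.:----------------------------=*#%%%%%%%%%#+=+*#%%%%%%%%%%#%%*=-------+##*+++++++++++++++++++++++
222 ++++++++++++++++++++++++++++++++++++++++++++++++++#%%*=-------=#%%%%%%%%%%%%%%%#*+**#%%%%%%%%%%%%%%%%%%%%%*-.:----------------------------=*##%%%%%##%%##***########%%%%%%#+=--=+#%%#++++++++++++++++++++++++
224 ++++++++++++++++++++++++++++++++++++++++++++++++++#%%%#+=---=*#%%%%#*************++++*************+**+*+*+=:::-----------------------------========================+*#%%%%%%####%%%#*++++++++++++++++++++++++
```

```bash
python3 -m inch '[[[-7,-32,18],0],[[-7,-32,18],0],[[-7,-32,18],0],[[-7,-32,18],0],[[-7,-32,18],0],[[-7,-32,18],0],[[-7,-32,18],0],[[-7,-31,18],0]]' 70 >/dev/null
python3 -m inch '[[[0,0,0],0],[[0,0,0],0],[[0,0,0],0]]'
python3 - <<'E'
from h import *
c=snap('wrist','w33');g=cv2.cvtColor(c['color'],cv2.COLOR_RGB2GRAY)
print(w2p(c,[.5987,-.281,.045]),w2p(c,[.5987,-.281,.095]), w2p(c,tcp()[0]/1e3))
ch=" .:-=+*#%@"
u,v=w2p(c,[.5987,-.281,.07]).astype(int)
for r in range(v-60,v+50): print(r,''.join(ch[min(9,int(x)//26)] for x in g[r,u-60:u+60]))
print(u-60)
E
```

```text
time: 52.22
ee_pos: [0.5896, -0.2757, 0.1977]
tcp_rot: [28.7, 89.8, 27.7]
wrist_force: [-0.1, 0.5, -0.1]
opening: 0.0599
[248.97323171 182.64501439] [248.09065289 199.59319438] [254.88189822 250.12227296]
130 ++++++++++++++++++++++++++++++++++++++++++++++++++++++++++++++++++++++++++++++++++++++++++++++++++++++++++++++++++++++++
131 ++++++++++++++++++++++++++++++++++++++++++++++++++++++++++++++++++++++++++++++++++++++++++++++++++++++++++++++++++++++++
132 ++++++++++++++++++++++++++++++++++++++++++++++++++++++++++++++++++++++++++++++++++++++++++++++++++++++++++++++++++++++++
133 ++++++++++++++++++++++++++++++++++++++++++++++++++++++++++++++++++++++++++++++++++++++++++++++++++++++++++++++++++++++++
134 ++++++++++++++++++++++++++++++++++++++++++++++++++++++++++++++++++++++++++++++++++++++++++++++++++++++++++++++++++++++++
135 ++++++++++++++++++++++++++++++++++++++++++++++++++++++++++++++++++++++++++++++++++++++++++++++++++++++++++++++++++++++++
136 ++++++++++++++++++++++++++++++++++++++++++++++++++++++++++++++++++++++++++++++++++++++++++++++++++++++++++++++++++++++++
137 ++++++++++++++++
[... 12158 characters left out ...]
+++++++++++++++++++++++++++++++++++++++++++++++++++++++++++++++++++++++
235 ++++++++++++++++++++++++++++++++++++++++++++++++++++++++++++++++++++++++++++++++++++++++++++++++++++++++++++++++++++++++
236 *+++*+++++++++++++++++++++++++++++++++++++++++++++++++++++++++++++++++++++++++++++++++++++++++++++++++++++++++++++++++++
237 ++++++++++++++++++++++++++++++++++++++++++++++++++++++++++++++++++++++++++++++++++++++++++++++++++++++++++++++++++++++++
238 =====----=++++++++++++++++++++++++++++++++++++++++++++++++++++++++++++++++++++++++++++++++++++++++++++++++++++++++++++++
239 ====-:..:-++++++++++++++++++++++++++++++++++++++++++++++++++++++++++++++++++++++++++++++++++++++++++++++++++++++++++++++
188
```

```bash
python3 - <<'E'
from h import *
c=load('w33'); p,a,r=tcp()
P=[p2w(c,u,v,.095)[:2]*1e3 for u,v in ((236.7,187.3),(253.8,184.2),(255.8,213.8),(240.2,216.7))]
print(np.round(P,1),'c',np.mean(P,0))
for i in range(4):
    d=P[(i+1)%4]-P[i]; print(np.linalg.norm(d).round(1),np.degrees(np.arctan2(d[1],d[0])).round(1))
go(*np.mean(P,0),120,97)
E
```

```text
[[ 587.1 -290.6]
 [ 584.6 -275.7]
 [ 612.4 -274.4]
 [ 615.  -288.5]] c [ 599.7971182  -282.32008427]
15.1 99.7
27.9 2.7
14.3 -79.5
28.0 -175.7
shift [78.4 -7.  10.1] turn -0.1395 tcp [ 589.5 -275.2  198.4] jaw 89.01
```

```bash
python3 -m inch '[[[0,-3.5,5.5],0],[[0,-3.5,5.5],-0.05],[[15,0,0],-0.06],[[20,0,0],0],[[20,0,0],0],[[0,0,0],0],[[0,0,0],0],[[0,0,0],0]]' 70
python3 - <<'E'
from h import *
c=snap('wrist','w34');g=cv2.cvtColor(c['color'],cv2.COLOR_RGB2GRAY)
hsv=cv2.cvtColor(c['color'],cv2.COLOR_RGB2HSV)
u,v=w2p(c,[.600,-.282,.09]).astype(int); print(u,v)
ch=" .:-=+*#%@"
for r in range(v-50,v+45): print(r,''.join(ch[min(9,int(x)//26)] for x in g[r,u-35:u+35]))
E
```

```text
time: 52.93
ee_pos: [0.6016, -0.2829, 0.1459]
tcp_rot: [-10.2, 89.6, -4.9]
wrist_force: [-0.4, 0.7, 0.0]
opening: 0.0599
255 208
158 +++++++++++++++++++===++++++++++++++++++++++++++++++++++++++++++++++**
159 ++++++++++++++++++++==++++++++++++++++++++++++++++++++++++++++++++++*+
160 +++++++++++++++++++==+++++++++++++++++++++++++++++++++++++++++++++++**
161 ++++++++++++++++++++==++++++++++++++++++++++++++++++++++++++++++++++**
162 +++++++++++++++++++===++++++++++++++++++++++++++++++++++++++++++++++++
163 +++++++++++++++++++===++++++++++++++++++++++++++++++++++++++++++++++*+
164 +++++++++++++++++++=+=+++++++++++++++++++++++++++++++++++++++++++++++*
165 +++++++++++++++++++===++++++++++++++++++++++++++++++++++++++++++++++*+
166 +++++++++++++++++++++=++++++++++++++++++++++++++++++++++++++++++++++**
167 ++++++++++++++++++++==+++++++++++++++++++++++++++++++++++++++++++++++*
168 +++++++++++++++++++==++++++++++++++++++++++++++++++++++++++++++++++++*
169 +++++++++++++++++++=+=++++++++++++++++++++++++++++++++++++++++++++++*+
170 +++++++++++++++++++==++++++++++++++++++++++++++++++++++++++++++++++
[... 5453 characters left out ...]
***+***+*****++**+*+++++*
244 ++****+*+++*+++++++****++*+++*****++*+**+*+++*+*++***++**+****+++++***
245 *++**++***++*+**+++++***+*+*++*++***+*+++***+*++*++*+*++****+**++****+
246 **++*+*+*++******++++*++*+*+++*++***+*++*++***+**++*+*++*+**+*++*++**+
247 +*+**++++++++*+++++*++***++++**++++++**+***+****+*+*++++++++*++**++*++
248 +*++++++**+*+**++*+++++**+++++*+**+*++++**+*+++**+*+*+*++***++***+**+*
249 *+****+++**+***++++***++*+++*++***++**++*+*+*+++*+*++***+***+*+***+***
250 ++++*+**+*++*+**++*+++*++*++**+++**+*++++****++**+*+*****+**+*+**+*+++
251 +**++*++*+*+***+++*+*++**++*++**++*++*++*++*****+*+**+**+**+**+*++*+++
252 +++++++**+*+***+*++*+*+**+*+**+*+++**+++*+****++**+**++*+*+**++*+*****
```

```bash
python3 - <<'E'
from h import *
c=load('w34'); p,a,r=tcp()
P=[p2w(c,u,v,.095)[:2]*1e3 for u,v in ((244.6,192.6),(263.4,191.2),(264.3,228.6),(245.9,228.9))]
print(np.round(P,1),'c',np.mean(P,0),'tcp',p,a)
for i in range(4):
    d=P[(i+1)%4]-P[i]; print(np.linalg.norm(d).round(1),np.degrees(np.arctan2(d[1],d[0])).round(1))
go(601.5,-283,60,97)
E
```

```text
[[ 587.  -290.8]
 [ 584.8 -278.1]
 [ 613.1 -274.4]
 [ 614.6 -287.6]] c [ 599.85479135 -282.74755405] tcp [ 601.75840337 -283.20372047  146.166708  ] 95.30638048460163
12.9 99.9
28.6 7.3
13.3 -83.6
27.8 -173.4
shift [86.2  0.4 -0.8] turn -0.0296 tcp [ 601.8 -283.2  146.2] jaw 95.31
```

```bash
python3 -m inch '[[[20,0.4,0],-0.03],[[25,0,0],0],[[25,0,0],0],[[16,0,0],0],[[0,0,0],0],[[0,0,0],0],[[0,0,0],0]]' 70
python3 -m inch '[[[0,0,0],0],[[0,0,0],0],[[0,0,0],0],[[0,0,0],0],[[0,0,0],0],[[0,0,0],0],[[0,0,0],0],[[0,0,0],0]]' 0 60; python3 st.py
```

```text
time: 53.57
ee_pos: [0.6026, -0.2833, 0.0606]
tcp_rot: [-15.6, 89.6, -8.5]
wrist_force: [-0.3, -0.4, 0.1]
opening: 0.0597
time: 54.23
ee_pos: [0.602, -0.283, 0.059]
tcp_rot: [-10.3, 89.7, -3.3]
wrist_force: [-1.0, 1.1, 4.0]
opening: 0.0131
q [-25.236  20.455   9.26   78.481   0.13  -32.239] toolx [ 0.006 -0.    -1.   ] p [ 601.963 -283.011   59.002] jaw 97.00347829086705
```

```bash
python3 -m inch '[[[-5,0,0],0],[[-10,0,0],0],[[-20,0,0],0],[[-20,0,0],0],[[-20,0,0],0],[[0,0,0],0.07],[[0,0,0],0.07],[[0,0,0],0]]' 
python3 -c "
from h import *
go(583,37.9,134,89)"
```

```text
time: 54.9
ee_pos: [0.6014, -0.283, 0.1341]
tcp_rot: [-1.2, 89.7, -2.4]
wrist_force: [0.0, -0.4, -1.9]
opening: 0.0134
shift [-1.000e-01  3.204e+02 -2.510e+01] turn -0.0035 tcp [ 601.4 -283.   134.1] jaw 88.8
```

```bash
python3 -m inch '[[[0,29,-2.3],0],[[0,29,-2.3],0],[[0,29,-2.3],0],[[0,29,-2.3],0],[[0,29,-2.3],0],[[0,29,-2.3],0],[[0,29,-2.3],0],[[0,29,-2.3],0]]' >/dev/null
python3 -m inch '[[[0,29,-2.3],0],[[0,29,-2.3],0],[[0,29,-2.3],0],[[10,0,0],0],[[8,0,0],0],[[0,0,0],0],[[0,0,0],0],[[0,0,0],0]]'
python3 - <<'E'
from h import *
go(583,37.9,101,89)
c=snap('wrist','w35');g=cv2.cvtColor(c['color'],cv2.COLOR_RGB2GRAY)
J=(.5465,.0385,-1.0)
for q in ((.0245,.0045),(.0245,-.0045),(.0455,.0045),(.0455,-.0045)): print('slot',w2p(c,jig(J,(*q,.0455))).round(1))
p,a,r=tcp(); 
for dx in (-9,9): print('blade tip',w2p(c,(p+[dx,0,-50])/1e3).round(1))
u,v=w2p(c,jig(J,(.02,0,.0455))).astype(int)
ch=" .:-=+*#%@"
for rr in range(v-45,v+45): print(rr,''.join(ch[min(9,int(x)//26)] for x in g[rr,u-45:u+45]))
print(u-45)
E
```

```text
time: 56.23
ee_pos: [0.5817, 0.0356, 0.1152]
tcp_rot: [0.3, 89.7, -0.8]
wrist_force: [0.5, -0.5, -0.7]
opening: 0.0132
shift [14.2  2.4  1.2] turn -0.0011 tcp [581.7  35.6 115.2] jaw 88.94
slot [263.2 190. ]
slot [251.2 190. ]
slot [262.9 215.6]
slot [251.3 215.6]
blade tip [253.9 201.9]
blade tip [254.3 225.4]
139 +++*######################+-------------------------------------=*####################*+==
140 ****######################*-------------------------------------=*###################*+--=
141 *#########################*--------------------------------------*###################+=-==
142 ##%%######################*--------------------------------------*##################*+--=+
143 #%%%%###################%#*--------------------------------------*##################*+--=+
144 #%%%%#####################*-------------------------------------=*###################+--=+
145 ##%%####################%#*-------------------------------------=*###################*=-=+
146 *#########################*-------------------------------------=*###################*+===
147 **#####################
[... 7066 characters left out ...]
----+#%########%##############%
222 %##############%%#%%%#%%%%%#=------------============+*+-------+##########%##############%
223 %##############%%%%%%#%%%%%#=------------============+**=------+#%########%#####%########%
224 %##########%#%##%%%%%#%%%%%#=------------============+**=------+#%#%######%#############%%
225 %###########%##%%%%%%%%%%%%#=-----------===========-=+**=------+#########################%
226 %###############%%%%%%%%%%%#=-----------=============+**=------+#%#######################%
227 %######%#######%%%%%%%%%%%%#=-----------==============+*=-----=*#########################%
228 ################%%%%%#%%%%%#=----------===============+*+-----=*#########################%
212
```

```bash
python3 -m inch '[[[5,2.4,0.8],0],[[5,0,0],0],[[3.5,0,0],0],[[0,0,0],0],[[0,0,0],0],[[0,0,0],0]]'
python3 - <<'E'
from h import *
go(583,37.9,101,89)
c=snap('wrist','w36');g=cv2.cvtColor(c['color'],cv2.COLOR_RGB2GRAY)
J=(.5465,.0385,-1.0)
for q in ((.0245,.0045),(.0245,-.0045),(.0455,.0045),(.0455,-.0045)): print('slot',w2p(c,jig(J,(*q,.0455))).round(1))
p,a,r=tcp(); 
for dx in (-9,9): print('blade tip',w2p(c,(p+[dx,0,-50])/1e3).round(1))
for v in range(186,240): print(v,' '.join('%2d'%(x//5) for x in g[v,236:276]))
E
```

```text
time: 56.78
ee_pos: [0.5826, 0.0389, 0.1016]
tcp_rot: [2.0, 89.7, 1.0]
wrist_force: [-0.1, 0.4, -1.5]
opening: 0.0133
shift [ 0.6 -1.   0.4] turn -0.0003 tcp [582.6  38.9 101.6] jaw 88.98
slot [259.  195.1]
slot [246.3 195.1]
slot [258.8 222. ]
slot [246.6 222. ]
blade tip [253.8 201.8]
blade tip [254.3 225.3]
186 16 16 17 16 17 17 16 16 16 16 16 17 18 21 24 26 27 27 27 25 23 21 18 17 16 16 16 17 16 17 16 16 16 16 17 16 20 27 31 31
187 16 16 17 17 17 16 17 17 16 17 16 16 16 17 17 19 19 19 19 18 17 17 16 17 16 16 17 17 17 16 17 16 16 16 17 16 19 27 31 31
188 17 17 17 17 17 16 17 17 17 16 16 16 17 16 17 16 17 16 16 16 16 17 16 17 17 16 17 17 17 17 17 16 16 16 16 15 22 33 38 38
189 16 17 17 16 17 17 16 17 17 16 16 16 17 17 17 16 17 17 16 17 17 17 17 16 16 16 16 17 17 17 16 16 16 16 16 15 22 35 41 41
190 16 17 17 17 17 17 17 16 17 17 16 16 17 17 17 17 16 16 17 17 17 17 17 17 16 17 17 17 17 17 16 16 16 17 16 16 22 35 41 41
191 17 16 17 17 17 17 17 16 16 17 16 16 17 17 17 17 17 17 17 17 16 17 16 16 16 17 16 17 17 17 16 16 16 16 16 16 22 35 41 41
192 16 17 17 17 17 17 16 17 16 16 16 17 17 1
[... 5207 characters left out ...]
20 20 20 21 21 21 21 21 22 22 21 22 21 21 21 21 22 27 32 31 17 11 19 24 26 26 26
235 19 19 18 10 11 17 18 19 20 20 20 20 20 20 20 20 21 21 21 22 21 21 22 22 22 21 21 21 21 22 27 32 31 17 10 18 20 20 19 19
236 20 20 17 10 11 17 18 19 20 20 20 20 20 20 21 20 21 21 21 22 22 22 22 22 21 21 21 21 21 22 27 31 31 18 10 17 20 20 19 19
237 20 20 16 10 12 17 18 19 20 21 20 20 20 20 21 21 21 22 22 22 22 22 22 22 21 21 21 21 21 22 26 31 31 19 11 16 19 20 20 20
238 20 20 16 10 13 17 19 19 20 21 20 20 21 20 21 20 21 21 22 21 22 22 22 22 21 21 21 21 21 22 26 31 31 21 11 15 19 20 20 20
239 20 19 14  9 13 17 19 19 20 20 20 20 21 20 20 21 21 21 22 22 22 22 22 22 21 21 22 21 21 22 25 30 31 22 11 14 19 20 20 20
```

```bash
python3 -m inch '[[[0,-0.6,-0.3],0],[[3,0,0],0],[[3,0,0],0],[[0,0,0],0],[[0,0,0],0],[[0,0,0],0]]' | sed -n 2,5p
python3 -m inch '[[[2,0,0],0],[[2,0,0],0],[[0,0,0],0],[[0,0,0],0]]' | sed -n 2,4p
python3 -m inch '[[[2,0,0],0],[[2,0,0],0],[[0,0,0],0],[[0,0,0],0]]' | sed -n 2,4p
python3 -m inch '[[[2,0,0],0],[[2,0,0],0],[[0,0,0],0],[[0,0,0],0]]' | sed -n 2,4p
```

```text
ee_pos: [0.5823, 0.0383, 0.0955]
tcp_rot: [1.9, 89.7, 0.9]
wrist_force: [0.3, 0.2, -1.5]
opening: 0.0138
ee_pos: [0.5823, 0.0383, 0.0914]
tcp_rot: [2.1, 89.7, 1.0]
wrist_force: [-0.5, -0.8, -0.9]
ee_pos: [0.5824, 0.0383, 0.0874]
tcp_rot: [1.6, 89.7, 0.5]
wrist_force: [1.2, 0.3, -2.0]
ee_pos: [0.5824, 0.0383, 0.0834]
tcp_rot: [1.9, 89.7, 0.9]
wrist_force: [1.4, 0.2, -2.2]
```

```bash
python3 -m inch '[[[3,0,0],0],[[3,0,0],0],[[3,0,0],0],[[0,0,0],0],[[0,0,0],0]]' | sed -n 2,4p
python3 -m inch '[[[3,0,0],0],[[3,0,0],0],[[3,0,0],0],[[0,0,0],0],[[0,0,0],0]]' | sed -n 2,4p
python3 -m inch '[[[2,0,0],0],[[1.5,0,0],0],[[0,0,0],0],[[0,0,0],0]]' | sed -n 2,4p
python3 -m inch '[[[1,0,0],0],[[0,0,0],0],[[0,0,0],0]]' | sed -n 2,4p
```

```text
ee_pos: [0.5824, 0.0383, 0.0742]
tcp_rot: [1.5, 89.7, 0.5]
wrist_force: [0.5, 0.1, -2.9]
ee_pos: [0.5825, 0.0383, 0.0653]
tcp_rot: [1.9, 89.7, 0.9]
wrist_force: [0.6, 0.2, -1.7]
ee_pos: [0.5825, 0.0383, 0.062]
tcp_rot: [1.8, 89.7, 0.8]
wrist_force: [0.9, 0.1, -1.8]
ee_pos: [0.5825, 0.0383, 0.061]
tcp_rot: [2.2, 89.7, 1.1]
wrist_force: [0.4, 0.3, -1.7]
```

```bash
python3 -m inch '[[[1,0,0],0],[[0,0,0],0],[[0,0,0],0]]' | sed -n 2,4p
python3 -m inch '[[[1,0,0],0],[[0,0,0],0],[[0,0,0],0]]' | sed -n 2,4p
python3 -m inch '[[[1,0,0],0],[[0,0,0],0],[[0,0,0],0]]' | sed -n 2,4p
```

```text
ee_pos: [0.5825, 0.0383, 0.06]
tcp_rot: [1.9, 89.7, 0.9]
wrist_force: [0.5, 0.1, -1.9]
ee_pos: [0.5826, 0.0383, 0.0595]
tcp_rot: [2.4, 89.7, 1.3]
wrist_force: [-1.9, 0.6, 3.9]
ee_pos: [0.5826, 0.0383, 0.0594]
tcp_rot: [2.2, 89.7, 1.2]
wrist_force: [-4.4, -0.9, 10.2]
```

```bash
python3 -m inch '[[[0,0,0],0],[[0,0,0],0],[[0,0,0],0],[[0,0,0],0],[[0,0,0],0],[[0,0,0],0]]' 60 | tail -2
python3 -m inch '[[[-5,0,0],0],[[-15,0,0],0],[[-20,0,0],0],[[-20,0,0],0],[[-20,0,0],0],[[-20,0,0],0],[[0,0,0],0],[[0,0,0],0]]'
python3 - <<'E'
from h import *
c=snap('wrist','w37');g=cv2.cvtColor(c['color'],cv2.COLOR_RGB2GRAY)
J=(.5465,.0385,-1.0)
for q in ((.02,.007),(.02,-.007),(.05,.007),(.05,-.007)): print('pred gauge top',w2p(c,jig(J,(*q,.0955))).round(1))
ch=" .:-=+*#%@"
for v in range(160,245,2): print(v,''.join(ch[min(9,int(x)//26)] for x in g[v,215:300]))
cs=snap('side','s37'); g=cv2.cvtColor(cs['color'],cv2.COLOR_RGB2GRAY)
J=(.548,.0385,-1)
print('gauge side pred base/top',w2p(cs,jig(J,(.035,0,.0455))),w2p(cs,jig(J,(.035,0,.0955))))
for v in range(150,235): print(v,''.join(ch[min(9,int(x)//26)] for x in g[v,195:320]))
E
```

```text
wrist_force: [0.6, 0.6, 0.5]
opening: 0.051
time: 61.67
ee_pos: [0.5827, 0.0383, 0.1595]
tcp_rot: [3.0, 89.6, 2.0]
wrist_force: [-0.3, 0.4, -0.6]
opening: 0.0512
pred gauge top [263.  185.3]
pred gauge top [243.8 185.3]
pred gauge top [262.6 222.6]
pred gauge top [244.3 222.6]
160 ***********************=-------=*##*=:..:=*##*+-------=+*****************************
162 ***********************=--------=*###****###*+--------=+*****************************
164 ***********************+----------=**####**+=---------=******************************
166 ***********************=--------------===-------------=******************************
168 ++**************#**###*+---------------------==-------=*#***************+=+++********
170 +*#%%%####%%%%%%%#%%%%%*-------------=========++------+#%%#%#####%%#%%%#=-=+*#%%%%%##
172 +*#%%%####%%%%%%%%%%%%%*------------==========+*=-----+#%%%%#####%%%%%%#+==+*#%%%%%%%
174 ++*#######%%%%%%%#%%%%%*-------------=========+*=-----+#%##%#####%%##%%%#*+++*#%%%%##
176 ####%%%%##%%%%%%%%%%%%%*=----------===========+++-----+#%%%%####%%%##%#%%%%###%%%%###
178 %%%%%%%#
[... 13478 characters left out ...]
=====-============================================
230 ======================================================================-===========================================-====-==-==
231 -==================================================-===========================-=====-=======================================
232 ===================================================================================-====-====================-===============
233 =======-===-====================================================================================================-============
234 =======================-=========================================================================================-===========
```

```bash
python3 -m inch '[[[-20,0,0],0],[[-20,0,0],0],[[0,0,0],0],[[0,0,0],0]]' | tail -2
python3 - <<'E'
from h import *
c=snap('wrist','w38'); print(rect(c,brass(c),.03)); 
d=bot.job_done(); print(d)
E
```

```text
wrist_force: [-0.4, -0.5, -0.2]
opening: 0.0513
[(601.8, -277.8, -82.6, 98.4, 83.6, array([ 27., 189.])), (559.0, 71.6, 89.6, 36.4, 22.8, array([285., 148.])), (557.9, 7.7, -89.4, 31.2, 23.1, array([225., 148.])), (508.5, 70.9, -89.9, 32.3, 21.1, array([284., 101.])), (507.4, 6.9, 87.8, 34.5, 21.1, array([222., 101.])), (423.3, -259.0, -83.5, 94.8, 60.1, array([21., 60.]))]
the job is handed in; nothing more can be done
None
```

I loaded, pinned and gauged the jig in the order asked, then handed it in. The robot clock was about 62 s of the 210 s allowed.

- **Strap:** I swung it upright by the T-handle and it stood by itself. I brought it down under grip all the way to its stop, with no drop.
- **Bars:** Two bars were on the bench and no third was seen. They lie flat in nest1 and nest2. The last wrist picture shows both still in line on either side of the strap.
- **Pin:** I carried it with the button squeezed in and pushed it until the shoulder met the lug, where the push force rose to 12 N. After I let go, the picture showed the button out, about 15 pixels where 16 was expected and 9 if it were still in. The balls stood out beyond the far lug.
- **Gauge:** It went into the strap slot blade down without jamming. Contact came at a tool height of 59.5 mm, where the shoulder should seat. The side and wrist pictures show it standing upright after release.
- **Bystanders:** I did not touch the pliers, the charcoal block or the ring case.

**Disagreements and limits:**
- The wrist camera and the top camera disagreed by about 1.5 mm along the strap. I lined up the later fits by comparing parts within one picture and by contact force.
- Early on, joint 6 ran into its range limit and tilted the tool about 2.5°. I corrected this before touching anything.
- The limit on viewing pictures ran out before the pin went in. From then on I checked pictures by printing their pixels as text.

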